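# Fetch canisters from under the rack with a trigger reacher and send them down the slide

## Robot

A 6-joint arm with a two-finger parallel gripper is mounted at the origin on the work surface. World frame = base frame: x ahead of the robot, y to its left, z up, the work surface at z = 0. Lengths are in mm, angles in degrees, forces in N, time in s.
With the tool pointing down it reaches from about 350 to 850 mm from the base axis. Payload 8.1 kg.
Tool frame: the origin (TCP) lies at the very end of the fingers, on their centre line; the grasp point (between the pads) lies 19 mm behind it; z points along the fingers, y is the line along which they close (so a half turn about z gives the same grasp; the last joint's range is limited). The gripper opens to 85 mm and grips with 20 to 120 N. Pads are 22 mm wide; open, the fingers measure 114 mm over their backs; the gripper's body (76 mm by 85 mm) begins 54 mm behind the grasp point. The pads swing forward as they close: fully open they stand 13 mm farther back than shut.
Start: joints at [62.487, 7.471, 85.268, -0, 87.261, -4.893], TCP at [230.754, 553.857, 231.292] pointing down, gripper open.
Joint ranges: [-169.43, 169.43], [-51.17, 129.36], [1.28, 143.12], [-76.62, 256.62], [0, 156.53], [-152.29, 152.29]. Speed limits (degrees/s): [136.94, 136.94, 159.86, 180, 180, 180].

## Interface

Orientations are given as [roll, pitch, yaw] about the fixed x, y, z axes, in that order (R = Rz(yaw) Ry(pitch) Rx(roll)).
In Python, from bench import sense, eyes, job, models gives the robot as it stands. The module is installed in compiled form; this text tells all that it offers.
- The arm moves only by the tool apply_moves, never from a script. Its argument "rows" is a list of rows, each a list of 6 numbers: the shift along the tool's x, y, z in mm, then the turn, a rotation vector about the tool's x, y, z in rad. In form: [[dx, dy, dz, rx, ry, rz], ...]. A call has exactly 5 rows; each row shifts and turns the commanded pose from where the row before left it, along the tool's axes as they then stand; what a row does not reach is not made up. A row lasts 1/8 s, in which the tool goes at most 62.5 mm and 10.7 degrees, less where a joint would pass 70% of its speed; a pose out of reach is approached as far as the arm can. A call is refused whole if a number of a shift passes 62.5 or a number of a turn 0.188, either way. A call with a gripper value outside its range is refused whole. "fingers" is the finger opening in mm, from 0 to 85.4, set as the call begins (left out, the last holds). The fingers move at their own pace and stop on an object; "grip_force" is the grip in N (left out, the last holds). Time passes only in rows, so rows that do not move let the fingers close, or fill a call up. It gives the time, the measured TCP pose, the force, the opening and the grip force at its end, in the units of the state.
- sense(): the state, without advancing time (a new reading comes with each control period).
- eyes.snapshot(name): name is "scene" or "top" or "wrist"; returns (picture, depth): 384x512x3 uint8, red, green, blue; 384x512 float32, mm along the optical axis (not along the pixel's ray), 0 where there is no reading.
- eyes.get_calibration(name): a dict with "intrinsics" (3x3 intrinsics, pixels), "D" ([k1, k2, p1, p2, k3] as OpenCV has them; the pictures are not rectified), "R" (3x3) and "t" (3): a world point X has camera coordinates R X + t; the wrist camera has in their place "mount" (4x4, takes a point from camera to tool coordinates, whose origin is the TCP and whose axes are the flange's). Camera axes: x right, y down, z forward; pixel columns grow to the right and rows downward; lengths in mm; the calibration is good to about 2 mm. A picture is of the moment at which its call begins: read the wrist's pose just before it. get_calibration takes no time and is no camera call.
- job.hand_in(): hands the job in; it is judged then, once.
Trained networks look in the newest picture that a camera, given by its name, has taken for a name from the list of things; names that differ only in an ending like _2 or _b are one class to them, and where a whole thing is asked for, a point or a joint stands for the part that bears it (a point fixed in the world has none). Each returns a list of dicts, best first, with "confidence" (0 to 1); they miss things now and then, are a little off and sometimes report something else, mostly with a low value. They report only what shows in the picture. A call takes as long as a camera call. They do not tell look-alikes from the thing itself.
- models.boxes_of(name, camera): "xyz" ([x, y, z] in mm, in world coordinates, good to about 4 mm: the middle of the surface that is visible of it).
- models.cut_out(name, camera): "pixels" (384x512 bool, what is visible of it).
- models.place_of(name, camera): "xyz" ([x, y, z] in mm, in world coordinates, good to about 4 mm: a listed point, or the origin of a listed thing).
The state is a dict: "time": time; "joint_pos": joint angles; "qd": joint speeds; "joint_efforts": joint torques, N m; "tool_pos": TCP position; "tcp_rot": TCP orientation; "ft_force": force on the tool from outside, world axes, zero at the start; "wrist_torque": the same for the moment, N m; "finger_gap": finger opening in mm; "grip_force": force on a finger pad.
Only numpy, scipy, OpenCV 4.12 (cv2) and the standard library are available. Lean on these libraries where they do the work, as an engineer would, in place of code of your own. Each camera call takes 0.05 s, during which the arm holds its last target. There are 200 camera calls.

## Task

Some small lidded steel canisters have slid under the low wire rack: draw each one out with the trigger reacher (keep the robot's own fingers off them while they are under the rack), and stand them all upright in the tray of the slide carrier while it is still parked at its first station. Then slide the loaded carrier along its rail until it clicks into the next station, and lay the reacher flat back on its rubber mat, handle at the end where it started. Leave the other things on the table where they are.

Things in the scene. Friction and masses are not known exactly. Their poses are not given: they have to be found in the camera images.
- rack: fixed low rack of 6 mm steel wires 88 to 94 mm above the table, 170 mm deep (its x, -85 to 85) and 415 wide (its y), 12 mm legs at the four corners. Origin on the table under its centre; open front faces its own -x (roughly to the robot's right). Canisters stand side by side under it, about 85 mm apart along its y, 80 to 125 mm in from the front. Only the reacher fits in
- can1: lidded stainless steel canister, 50 mm across, 53 mm high plus a 14 mm wide, 9 mm high lid knob (62 mm in all), about 150 g with a heavy base, standing upright; origin at the centre of its underside, z up. May be absent
- can2: lidded stainless steel canister, 50 mm across, 53 mm high plus a 14 mm wide, 9 mm high lid knob (62 mm in all), about 150 g with a heavy base, standing upright; origin at the centre of its underside, z up. May be absent
- can3: lidded stainless steel canister, 50 mm across, 53 mm high plus a 14 mm wide, 9 mm high lid knob (62 mm in all), about 150 g with a heavy base, standing upright; origin at the centre of its underside, z up. May be absent
- reacher: trigger reacher, 390 mm long, 0.35 kg, lying flat. Origin on its underside (z up) below the handle's middle, near the balance point; x along the shaft to the jaws, y to the trigger side. Handle x -50 to 50, y -24 to -2, z 0 to 50 mm; weight block behind it to x -85, z 46; shaft 14 mm square at z 27; crosshead 98 mm wide at x 211 to 233, z 12 to 38, with a foot to z 0
- jaw_left: jaw finger on the reacher's trigger (+y) side: x 233 to 305, z 12 to 38 mm in the reacher frame; inner face at y 40 (outer 46) when open, with a 6 mm inward lip at the tip (x 297 to 305), so the open mouth is 68 mm. Its origin and axes are the reacher's while open; it moves to -y as it closes
- jaw_right: jaw finger on the reacher's other (-y) side, mirror image of jaw_left; it moves to +y as it closes
- jaw_pocket (a point): point between the jaws where the middle of a held canister sits: reacher frame (270, 0, 25) mm, axes as the reacher's
- reacher_grip (a point): where to grip the reacher, from above, fingers closing along its y, one on the handle's -y face and one on the trigger: midway between these outer faces (58 mm apart when free), reacher frame (0, 5, 28) mm. Squeezed about 4 mm (16 N) it can be carried with the jaws open; a firm squeeze of 40 to 80 N grips
- trigger_part (a joint): squeeze of the trigger towards the handle (-y), m: 0 free, jaws open; 0.015 to 0.018 jaws closed on a canister; 0.020 fully squeezed. Each jaw moves inward as far as the trigger. Spring 14 N at rest, rising 0.4 N per mm. The trigger is a bar along x from -35 to 35 mm, z 10 to 46, outer face at y 34 mm when free
- mat: blue rubber mat, fixed, 360 x 120 x 3 mm, home of the reacher; origin at the centre of its underside, x along its length. At the start the reacher's shaft points along the mat's +x, its origin about 80 mm on the -x side of the mat's centre, its jaws overhanging the far end
- rail: slide rail, fixed on the table, 520 mm long, 30 mm high at its end stops; origin on the table at its first station, x along the rail in the direction of travel (roughly away from the robot). Two steel marks on its -y side show the stations, 150 mm apart
- carrier (a joint): travel of the carrier along the rail's x, m: 0 first station, 0.150 next station. A spring detent holds it at each: about 8 N pushes it out, and within 4 mm of a station it centres itself; 1.5 N friction between; hard stop at 0.185
- tray_floor (a point): centre of the carrier tray's inner floor, 28 mm above the table, axes as the rail's; moves with the carrier. Tray inside 204 mm (x) by 82 mm (y), walls 4 mm thick rising 14 mm above the floor; room for three canisters in a row along x, 60 mm apart
- push_plate (a point): top centre of the upright push plate at the carrier's rear (-x) end, 115 mm behind the tray's centre: 8 mm thick (x), 50 mm wide (y), from 22 to 98 mm above the table; push it along the rail's x from behind with shut fingers, or pinch it
- ice1: flat white ice pack 150 x 80 x 30 mm; loose bystander to leave alone; origin at the centre of its underside
- ice2: flat white ice pack 150 x 80 x 30 mm; loose bystander to leave alone; origin at the centre of its underside
- vial_tub: clear tub of vials 150 x 100 x 60 mm; loose bystander to leave alone; origin at the centre of its underside
- syringe_carton: open cardboard carton of syringes 170 x 110 x 70 mm; loose bystander to leave alone; origin at the centre of its underside
- rub_bottle: green hand-rub bottle, 56 mm across, 150 mm high; loose bystander to leave alone; origin at the centre of its underside
- small_bottle: small amber jar, 30 mm across, 55 mm high, between the work area and the rail; loose bystander to leave alone; origin at the centre of its underside
- cotton_pot: steel bowl, 70 mm across, 50 mm high; loose bystander to leave alone; origin at the centre of its underside
There are look-alikes about, which are no part of the job. Leave any blue look-alike of the can1 alone.

How it is judged:
By the outcome, as a careful person would: the job done as asked, in the order asked, and still so for the second after the job is handed in, with the robot touching nothing.
Of can1, can2, can3 only 2 to 3 are there at a start; the rules pass over those that are not, and their reading is None.
At some moment in a run one of can1, can2, can3 may be knocked a few centimetres aside while the robot is not near it.
It also fails if it takes over 210 s, if anything falls off the work surface, if the arm or the gripper's body presses on something with over 40 N, if the wrist force passes 120 N, or if a joint passes its speed limit or range.

## Working session

There is one attempt and no reset: what is moved stays moved. The work goes in short steps, Python scripts to look and compute and a tool call to move; the robot and the scene stay as the last step left them, time stands still between calls to the robot, and variables do not carry over. Pictures are saved under pics/ and viewed, at most 14 in all, crops included, and the job is handed in when it is done.

Besides the shell and the picture viewer there is one more tool, called after "Request:" as name(argument=value, ...) on one line, values as JSON. apply_moves: Moves the arm, as the interface text tells. Its arguments: {"type":"object","properties":{"rows":{"type":"array"},"fingers":{"type":"number"},"grip_force":{"type":"number"}},"required":["rows"]}

```bash
mkdir -p pics; ls; cat > h.py <<'E'
import numpy as np, cv2
from bench import sense, eyes, job, models
from scipy.spatial.transform import Rotation as Ro
def snap(n,f=None):
    s=sense(); p,d=eyes.snapshot(n)
    if f: cv2.imwrite('pics/'+f,p[:,:,::-1])
    return s,p,d
def pose(s):
    T=np.eye(4);T[:3,:3]=Ro.from_euler('xyz',s['tcp_rot'],degrees=True).as_matrix();T[:3,3]=s['tool_pos'];return T
def cloud(n,s,d):
    c=eyes.get_calibration(n);K=np.array(c['intrinsics']);D=np.array(c['D'],float)
    v,u=np.mgrid[:384,:512]
    q=cv2.undistortPoints(np.stack([u,v],-1).reshape(-1,1,2).astype(np.float64),K,D).reshape(384,512,2)
    P=np.dstack([q,np.ones((384,512))])*d[...,None]
    if n=='wrist':
        M=pose(s)@np.array(c['mount']); return P@M[:3,:3].T+M[:3,3]
    return (P-np.array(c['t']))@np.array(c['R'])
E
python3 - <<'E'
from h import *
s=sense();print(s)
for n in ['scene','top']:
    s,p,d=snap(n,n+'1.png')
    for k in ['rack','can1','reacher','mat','rail','carrier','tray_floor','push_plate','jaw_pocket','reacher_grip','small_bottle']:
        print(n,k,[(np.round(r['xyz']),round(r['confidence'],2)) for r in models.place_of(k,n)[:5]])
E
```

```text
pics
{'time': 0.0, 'joint_pos': array([ 6.24868798e+01,  7.51631701e+00,  8.53276592e+01, -1.46567690e-05,
        8.72597476e+01, -4.89192039e+00]), 'qd': array([-0.0447666 ,  0.08018272, -0.01646217,  0.0467459 ,  0.03630681,
       -0.0427418 ]), 'joint_efforts': array([ 7.66226167e-04, -5.69404256e+01, -5.00544298e+01,  1.07824712e-04,
        1.47896254e-02,  5.45287079e-06]), 'tool_pos': array([230.50647987, 553.38526327, 230.24733261]), 'tcp_rot': array([-1.79896653e+02, -8.83060109e-03,  1.57378793e+02]), 'ft_force': array([-0.24744773, -0.34576219,  0.14159719]), 'wrist_torque': array([-0.00926094,  0.00048895, -0.03126447]), 'grip_force': 0.0, 'finger_gap': 85.52711975707176}
scene rack [(array([562., 361.,  -1.]), 0.58)]
scene can1 [(array([480., 401.,  -1.]), 0.78), (array([538., 492.,  -1.]), 0.77), (array([573., 377.,   2.]), 0.67), (array([451., 511.,   1.]), 0.59), (array([291., 397.,   5.]), 0.55)]
scene reacher []
scene mat [(array([631., -89.,   0.]), 0.77), (array([ 647., -178.,    4.]), 0.22)]
scene rail [(array([ 537., -348.,    0.]), 0.58)]Traceback (most recent call last):
  File "<stdin>", line 6, in <module>
ValueError: it knows: can, cotton_pot, ice, jaw_left, jaw_pocket, jaw_right, mat, push_plate, rack, rail, reacher, reacher_grip, rub_bottle, small_bottle, syringe_carton, tray_floor, vial_tub
```

```bash
python3 - <<'E'
from h import *
pp=[]
for n in ['scene','top']:
    s,p,d=snap(n,n+'1.png');pp.append(p)
    for k in ['rack','can1','reacher','mat','rail','tray_floor','push_plate','jaw_pocket','reacher_grip','jaw_left','jaw_right','small_bottle']:
        print(n,k,[(np.round(r['xyz']),round(r['confidence'],2)) for r in models.place_of(k,n)[:6]])
    np.save(n+'c.npy',cloud(n,s,d))
for n in 'scene','top': 
    i=cv2.imread(f'pics/{n}1.png'); cv2.imwrite(f'pics/{n}1b.png',cv2.resize(i,(800,600)))
E
```

```text
scene rack [(array([561., 360.,  -1.]), 0.75)]
scene can1 [(array([540., 491.,  -5.]), 0.89), (array([292., 396.,   4.]), 0.86), (array([449., 513.,  -2.]), 0.85), (array([477., 398.,  -1.]), 0.81), (array([573., 376.,   4.]), 0.68), (array([ 367., -520.,   -1.]), 0.54)]
scene reacher [(array([ 645., -180.,    2.]), 0.61)]
scene mat [(array([630., -91.,  -0.]), 0.86)]
scene rail [(array([ 536., -350.,    1.]), 0.89), (array([ 422., -346.,   93.]), 0.63)]
scene tray_floor [(array([ 537., -353.,   26.]), 0.59)]
scene push_plate []
scene jaw_pocket [(array([623.,  94.,  32.]), 0.72)]
scene reacher_grip [(array([ 637., -175.,   32.]), 0.97), (array([621.,  94.,  30.]), 0.39)]
scene jaw_left [(array([ 786., -134.,    0.]), 0.42)]
scene jaw_right []
scene small_bottle [(array([ 503., -234.,   -0.]), 0.48)]
top rack [(array([564., 363.,  -3.]), 0.84)]
top can1 [(array([542., 491.,   3.]), 0.7), (array([453., 508.,   1.]), 0.61), (array([571., 373.,  -1.]), 0.54), (array([474., 400.,   0.]), 0.46)]
top reacher [(array([ 646., -177.,    3.]), 0.78)]
top mat [(array([633., -89.,  -4.]), 0.86)]
top rail [(array([ 536., -349.,   -0.]), 0.84)]
top tray_floor [(array([ 540., -353.,   27.]), 0.58)]
top push_plate [(array([ 419., -340.,  103.]), 0.62), (array([561., 365.,   2.]), 0.53)]
top jaw_pocket [(array([618.,  91.,  27.]), 0.77)]
top reacher_grip [(array([ 639., -179.,   33.]), 0.61), (array([ 535., -353.,   -0.]), 0.33)]
top jaw_left [(array([ 362., -519.,   -7.]), 0.53)]
top jaw_right []
top small_bottle [(array([ 504., -241.,    1.]), 0.56)]
```

View pics/top1b.png

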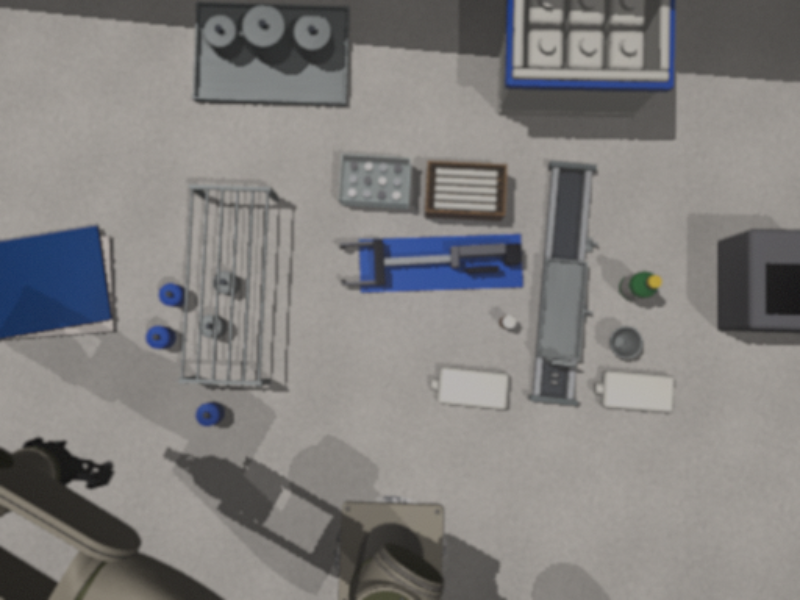

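View pics/scene1b.png

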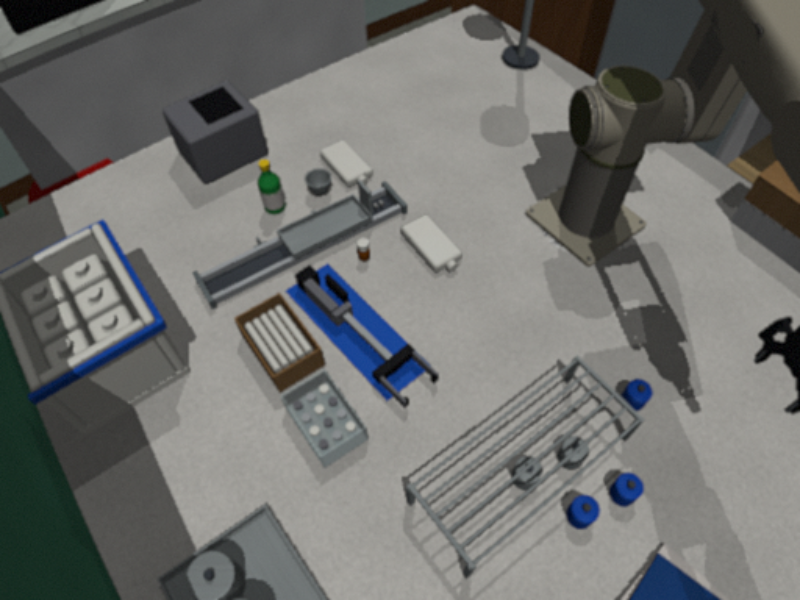

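The top view shows two steel cans under the rack (about (225,283) and (212,325)), three blue look-alikes left of and below it, the reacher on its mat pointing left, and the rail with the push plate at its lower end. Next I'll find the yaws.

```bash
python3 - <<'E'
from h import *
for n in ['top','scene']:
    s,p,d=snap(n); c=cloud(n,s,d)
    for k,z0,z1 in [('rack',75,105),('reacher',8,60),('mat',-5,8),('rail',10,60)]:
        r=models.cut_out(k,n)
        if not r: print(n,k,'none');continue
        m=r[0]['pixels']&(d>0)&(c[...,2]>z0)&(c[...,2]<z1)
        q=c[m][:,:2].astype(np.float32); 
        if len(q)<10: print(n,k,len(q));continue
        b=cv2.minAreaRect(q); mu=q.mean(0); u,sv,vt=np.linalg.svd(q-mu,full_matrices=False)
        print(n,k,len(q),np.round(mu),'rect',np.round(b[0]),np.round(b[1]),round(b[2],1),'pca yaw',round(np.degrees(np.arctan2(vt[0,1],vt[0,0])),1))
    # cans
    for r in models.cut_out('can',n):
        m=r['pixels']&(d>0); q=c[m]; t=q[(q[:,2]>40)&(q[:,2]<66)]
        if len(t)>3: print('can',round(r['confidence'],2),len(t),np.round(np.median(t,0)),np.round((t[:,:2].max(0)+t[:,:2].min(0))/2),p[m].mean(0).round())
c=eyes.get_calibration('wrist');print(np.round(c['mount'],3),c['intrinsics'])
E
```

```text
top rack 1585 [563. 360.] rect [564. 359.] [169. 417.] 89.7 pca yaw 179.2
top reacher 1016 [637. -87.] rect [639. -68.] [ 99. 392.] 6.9 pca yaw -86.5
top mat 2183 [625. -84.] rect [632. -89.] [125. 357.] 2.9 pca yaw -88.1
top rail 3000 [ 569. -354.] rect [ 596. -363.] [117. 526.] 85.7 pca yaw 175.6
can 0.72 184 [290. 392.  54.] [290. 396.] [ 53.  64. 101.]
can 0.65 181 [451. 506.  53.] [453. 509.] [ 55.  70. 115.]
can 0.57 183 [541. 484.  54.] [542. 487.] [ 59.  74. 119.]
can 0.55 108 [477. 399.  55.] [476. 394.] [96. 98. 98.]
can 0.53 132 [568. 371.  54.] [569. 374.] [ 98. 100.  99.]
scene rack 1401 [573. 364.] rect [564. 361.] [170. 418.] 89.9 pca yaw 0.6
scene reacher 1349 [639. -64.] rect [641. -63.] [ 98. 391.] 6.7 pca yaw 95.1
scene mat 1909 [636. -69.] rect [632. -89.] [123. 362.] 3.4 pca yaw 92.9
scene rail 2135 [ 576. -349.] rect [ 596. -356.] [107. 522.] 86.0 pca yaw -4.0
can 0.73 251 [456. 511.  52.] [453. 512.] [ 24.  50. 107.]
can 0.64 200 [296. 397.  51.] [292. 397.] [22. 44. 94.]
can 0.58 280 [546. 490.  52.] [544. 489.] [ 32.  56. 111.]
can 0.5 181 [482. 400.  52.] [481. 402.] [82. 86. 86.]
can 0.5 200 [573. 381.  52.] [572. 377.] [85. 89. 89.]
[[  -0.      -0.964   -0.265   65.399]
 [   1.      -0.       0.      -0.317]
 [  -0.      -0.265    0.964 -142.334]
 [   0.       0.       0.       1.   ]] [[325.82880848   0.         256.07898368]
 [  0.         325.82880848 195.07677073]
 [  0.           0.           1.        ]]
```

```bash
cat > plan.py <<'E'
# usage: plan.py x y z yaw nrows  [x y z yaw nrows ...]
import sys,json; from h import *
T=pose(sense());R=Ro.from_matrix(T[:3,:3]);p=T[:3,3]
from scipy.spatial.transform import Slerp
a=list(map(float,sys.argv[1:]));out=[]
while a:
    x,y,z,w,n=a[:5];a=a[5:];n=int(n)
    R1=Ro.from_euler('xyz',[180,0,w],degrees=True);p1=np.array([x,y,z])
    sl=Slerp([0,1],Ro.concatenate([R,R1]))
    for k in range(n):
        Ra,Rb=sl(k/n),sl((k+1)/n);d=Ra.inv().apply((p1-p)/n);r=(Ra.inv()*Rb).as_rotvec()
        out.append([round(float(v),1) for v in d]+[round(float(v),3)+0. for v in r])
    R,p=R1,p1
while len(out)%5: out.append([0]*6)
for i in range(0,len(out),5): print(json.dumps(out[i:i+5]))
E
python3 plan.py 642 -145 200 95.5 15
```

```text
[[-43.2, -32.5, 2.1, 0.0, 0.0, 0.072], [-45.5, -29.3, 2.1, 0.0, 0.0, 0.072], [-47.4, -25.9, 2.1, 0.0, 0.0, 0.072], [-49.2, -22.4, 2.1, 0.0, 0.0, 0.072], [-50.7, -18.8, 2.1, 0.0, 0.0, 0.072]]
[[-51.9, -15.2, 2.1, 0.0, 0.0, 0.072], [-52.8, -11.4, 2.1, 0.0, 0.0, 0.072], [-53.5, -7.5, 2.1, 0.0, 0.0, 0.072], [-53.9, -3.7, 2.1, 0.0, 0.0, 0.072], [-54.1, 0.2, 2.1, 0.0, 0.0, 0.072]]
[[-53.9, 4.1, 2.1, 0.0, 0.0, 0.072], [-53.5, 8.0, 2.1, 0.0, 0.0, 0.072], [-52.8, 11.8, 2.1, 0.0, 0.0, 0.072], [-51.8, 15.6, 2.1, 0.0, 0.0, 0.072], [-50.5, 19.2, 2.1, 0.0, 0.0, 0.072]]
```

Request:
apply_moves(rows=[[-43,-32.5,2,0,0,0.072],[-45.5,-29,2,0,0,0.072],[-47.5,-26,2,0,0,0.072],[-49,-22.5,2,0,0,0.072],[-50.5,-19,2,0,0,0.072]])

```text
time: 2.82
tool_pos: [368.1, 319.6, 221.5]
tcp_rot: [180.0, 0.0, 136.6]
ft_force: [0.4, -0.7, -0.2]
finger_gap: 85.4
grip_force: 0.0
```

Request:
apply_moves(rows=[[-52,-15,2,0,0,0.072],[-53,-11.5,2,0,0,0.072],[-53.5,-7.5,2,0,0,0.072],[-54,-3.5,2,0,0,0.072],[-54,0,2,0,0,0.072]])

```text
time: 3.45
tool_pos: [505.5, 86.4, 211.5]
tcp_rot: [180.0, 0.0, 116.0]
ft_force: [0.7, -0.1, 0.8]
finger_gap: 85.3
grip_force: 0.0
```

Request:
apply_moves(rows=[[-54,4,2,0,0,0.072],[-53.5,8,2,0,0,0.072],[-53,12,2,0,0,0.072],[-52,15.5,2,0,0,0.072],[-50.5,19,2,0,0,0.072]])

```text
time: 4.08
tool_pos: [642.6, -147.2, 201.3]
tcp_rot: [180.0, 0.0, 95.4]
ft_force: [1.4, -0.1, 0.0]
finger_gap: 85.2
grip_force: 0.0
```

```bash
python3 - <<'E'
from h import *
s,p,d=snap('wrist','w1.png'); print(s['tool_pos'],s['tcp_rot']); np.savez('w1.npz',c=cloud('wrist',s,d),p=p,d=d)
for k in ['reacher','reacher_grip']: print(k,[(np.round(r['xyz']),round(r['confidence'],2)) for r in models.place_of(k,'wrist')[:3]])
E
```

```text
[ 642.56537604 -147.16788145  201.27484077] [1.79980239e+02 1.38165006e-03 9.53579119e+01]
reacher [(array([ 644., -180.,    2.]), 0.94)]
reacher_grip [(array([ 640., -176.,   32.]), 0.74)]
```

View pics/w1.png

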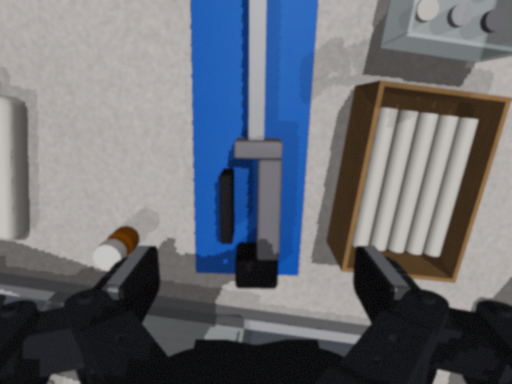

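The wrist view shows the handle at columns 257–282 and rows 160–260, with the trigger bar at columns 219–234 and rows 168–243. The shaft runs up the image.

```bash
python3 - <<'E'
from h import *
z=np.load('w1.npz');c=z['c']
def reg(u0,u1,v0,v1,z0,z1,nm):
    q=c[v0:v1,u0:u1].reshape(-1,3);q=q[(q[:,2]>z0)&(q[:,2]<z1)]
    b=cv2.minAreaRect(q[:,:2].astype(np.float32)); print(nm,len(q),np.round(b[0],1),np.round(b[1],1),round(b[2],1),np.round(np.median(q[:,2]),1))
reg(252,290,150,262,44,62,'handle');reg(212,238,160,250,40,60,'trigger');reg(240,275,0,130,25,50,'shaft')
reg(232,290,135,290,25,60,'all')
E
```

```text
handle 2684 [ 656.4 -174.5] [ 27.6 111.7] 5.1 52.5
trigger 910 [ 618.3 -179.7] [12.1 69.6] 4.5 48.6
shaft 2061 [635.7 -48.7] [ 14.  107.5] 4.6 36.8
all 4939 [ 646.9 -184.2] [ 47.5 154.1] 4.7 49.4
```

```bash
python3 plan.py 640 -177.4 9 94.7 5
```

```text
[[-5.8, -0.8, 38.2, 0.0, 0.0, 0.002], [-5.8, -0.9, 38.2, 0.0, 0.0, 0.002], [-5.8, -0.9, 38.2, 0.0, 0.0, 0.002], [-5.8, -0.9, 38.2, 0.0, 0.0, 0.002], [-5.8, -0.9, 38.2, 0.0, 0.0, 0.002]]
```

Request:
apply_moves(rows=[[-15,-2,35,0,0,0.006],[-14,-2.5,40,0,0,0.006],[0,0,40,0,0,0],[0,0,40,0,0,0],[0,0,37,0,0,0]])

```text
time: 4.85
tool_pos: [639.6, -173.4, 8.4]
tcp_rot: [180.0, -0.0, 94.9]
ft_force: [0.1, 0.1, 0.6]
finger_gap: 85.3
grip_force: 0.0
```

Request:
apply_moves(rows=[[0,0,0,0,0,0],[0,0,0,0,0,0],[0,0,0,0,0,0],[0,0,0,0,0,0],[0,0,0,0,0,0]], fingers=54, grip_force=30)

```text
time: 5.48
tool_pos: [640.9, -175.0, 10.8]
tcp_rot: [179.9, 0.0, 94.8]
ft_force: [-0.1, 0.1, 4.0]
finger_gap: 54.5
grip_force: 15.4
```

Request:
apply_moves(rows=[[0,0,-5,0,0,0],[0,0,-10,0,0,0],[0,0,-20,0,0,0],[0,0,-20,0,0,0],[0,0,-5,0,0,0]])

```text
time: 6.1
tool_pos: [641.9, -175.4, 72.9]
tcp_rot: [179.7, 0.1, 94.8]
ft_force: [0.6, 0.1, -3.4]
finger_gap: 54.1
grip_force: 15.2
```

```bash
python3 - <<'E'
from h import *
s,p,d=snap('wrist','w2.png'); print(s['tool_pos'],s['tcp_rot'],s['ft_force'],s['wrist_torque'],s['finger_gap']); c=cloud('wrist',s,d);T=pose(s);c=(c-T[:3,3])@T[:3,:3]
np.savez('w2.npz',c=c)
for v,u in [(250,265),(200,270),(205,225),(100,256),(60,256),(20,256)]: print(u,v,np.round(c[v,u],1))
s,p,d=snap('scene','s2.png');c=cloud('scene',s,d)
r=models.cut_out('reacher','scene')
for k in r[:1]:
    q=c[k['pixels']&(c[...,2]>30)]; b=cv2.minAreaRect(q[:,:2].astype(np.float32));print(np.round(b[0],1),np.round(b[1],1),b[2])
    for y0 in range(-280,160,40):
        w=q[(q[:,1]>y0)&(q[:,1]<y0+40)]
        if len(w): print(y0,len(w),np.round(np.percentile(w[:,2],[5,50,95])))
print([ (r['confidence'],np.round(r['xyz'])) for r in models.place_of('jaw_pocket','scene')])
E
```

```text
[ 641.90547429 -175.43648745   72.87592894] [1.79739416e+02 1.18735752e-01 9.48126037e+01] [ 0.6350765   0.1477405  -3.35387326] [0.00451248 0.04684512 0.00379055] 54.07933602309177
265 250 [-32.5   7.6  69.6]
270 200 [ 30.5   6.8 -20.1]
225 205 [  0.6 -19.9  70.2]
256 100 [ 67.9   1.3 -25.9]
256 60 [ 80.8   1.3 -25.4]
256 20 [ 93.    1.3 -25.5]
[706.  159.9] [816.6 216.7] 70.56591796875
-280 29 [105. 110. 112.]
-240 6 [ 92. 109. 112.]
-200 75 [ 78. 105. 115.]
-160 174 [ 74. 109. 116.]
-120 151 [ 78.  98. 110.]
-80 63 [ 89.  97. 100.]
-40 67 [ 88.  97. 100.]
0 105 [ 90.  99. 103.]
40 312 [ 79.  99. 104.]
80 126 [ 78.  97. 103.]
120 40 [ 83.  98. 102.]
[(0.59, array([621.,  94.,  91.]))]
```

View pics/w2.png

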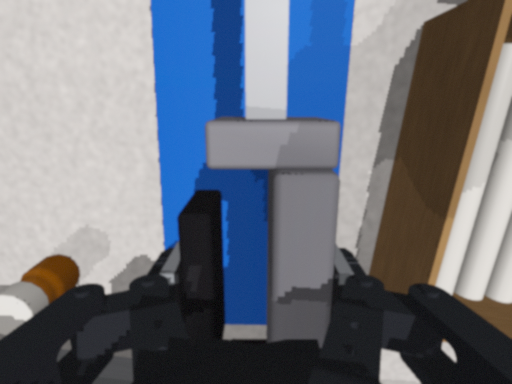

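```bash
python3 plan.py 569.5 -45 60 90 5 569.5 -45 14 90 5
```

```text
[[27.0, -11.8, 1.8, 0.0, 0.0, 0.017], [26.8, -12.3, 1.8, 0.0, 0.0, 0.017], [26.6, -12.7, 1.8, 0.0, 0.0, 0.017], [26.4, -13.2, 1.8, 0.0, 0.0, 0.017], [26.2, -13.6, 1.8, 0.0, 0.0, 0.017]]
[[0.0, -0.0, 9.2, 0.0, 0.0, 0.0], [0.0, -0.0, 9.2, 0.0, 0.0, 0.0], [0.0, -0.0, 9.2, 0.0, 0.0, 0.0], [0.0, -0.0, 9.2, 0.0, 0.0, 0.0], [0.0, -0.0, 9.2, 0.0, 0.0, 0.0]]
```

Request:
apply_moves(rows=[[20,-9,2,0,0,0.012],[30,-13.5,2,0,0,0.02],[33,-16,2,0,0,0.02],[30,-15,2,0,0,0.02],[20,-10,2,0,0,0.012]])

```text
time: 6.92
tool_pos: [568.0, -43.7, 57.9]
tcp_rot: [-179.9, -0.0, 90.0]
ft_force: [-0.1, 0.1, -3.9]
finger_gap: 54.3
grip_force: 15.3
```

Request:
apply_moves(rows=[[0,0,10,0,0,0],[0,0,14,0,0,0],[0,0,14,0,0,0],[0,0,8,0,0,0],[0,0,0,0,0,0]])

```text
time: 7.55
tool_pos: [569.4, -45.5, 12.3]
tcp_rot: [-179.9, -0.0, 90.0]
ft_force: [-0.1, 1.0, -2.9]
finger_gap: 54.3
grip_force: 15.5
```

```bash
cat > look.py <<'E'
from h import *
s=sense();print(np.round(s['tool_pos'],1),np.round(s['tcp_rot'],1),np.round(s['ft_force'],1),np.round(s['wrist_torque'],2),round(s['finger_gap'],1))
import sys
T=pose(s);print('pocket pred',np.round(T[:3,:3]@[269,2,0]+T[:3,3],0))
for n in ['top','scene']:
    s,p,d=snap(n,f'{n}_{sys.argv[1]}.png');c=cloud(n,s,d)
    print(n,'pocket',[(round(r['confidence'],2),np.round(r['xyz'])) for r in models.place_of('jaw_pocket',n)[:2]])
    print(n,'can',[(round(r['confidence'],2),np.round(r['xyz'])) for r in models.place_of('can',n)])
    for r in models.cut_out('can',n):
        m=r['pixels']&(d>0); q=c[m]; t=q[(q[:,2]>40)&(q[:,2]<66)]; col=p[m].mean(0)
        if len(t)>3 and col[2]-col[0]<20: print('  steel',len(t),np.round(np.median(t,0)),np.round((t[:,:2].max(0)+t[:,:2].min(0))/2))
    i=cv2.imread(f'pics/{n}_{sys.argv[1]}.png')
    i=i[60:300,60:380] if n=='top' else i[180:384,200:480]
    cv2.imwrite(f'pics/{n}_{sys.argv[1]}c.png',cv2.resize(i,None,fx=2.3,fy=2.3,interpolation=cv2.INTER_CUBIC))
E
python3 look.py a
```

```text
[569.4 -45.5  12.3] [-179.9   -0.    90. ] [-0.1  1.  -2.9] [-0.01  0.02  0.01] 54.3
pocket pred [572. 224.  12.]
top pocket [(0.92, array([568., 217.,  33.]))]
top can [(0.63, array([452., 510.,   0.])), (0.63, array([294., 394.,   0.])), (0.6, array([539., 490.,   2.])), (0.58, array([473., 403.,   1.])), (0.56, array([576., 376.,  -1.]))]
  steel 130 [477. 398.  54.] [476. 395.]
  steel 123 [568. 370.  54.] [569. 372.]
scene pocket [(0.84, array([572., 222.,  38.]))]
scene can [(0.85, array([539., 494.,  -3.])), (0.71, array([480., 400.,   2.])), (0.66, array([448., 512.,  -0.])), (0.56, array([291., 398.,   2.])), (0.55, array([570., 376.,   2.])), (0.44, array([ 586., -507.,    2.])), (0.3, array([ 367., -519.,   -0.]))]
  steel 199 [481. 399.  52.] [478. 402.]
  steel 223 [575. 380.  52.] [572. 376.]
```

View pics/top_ac.png

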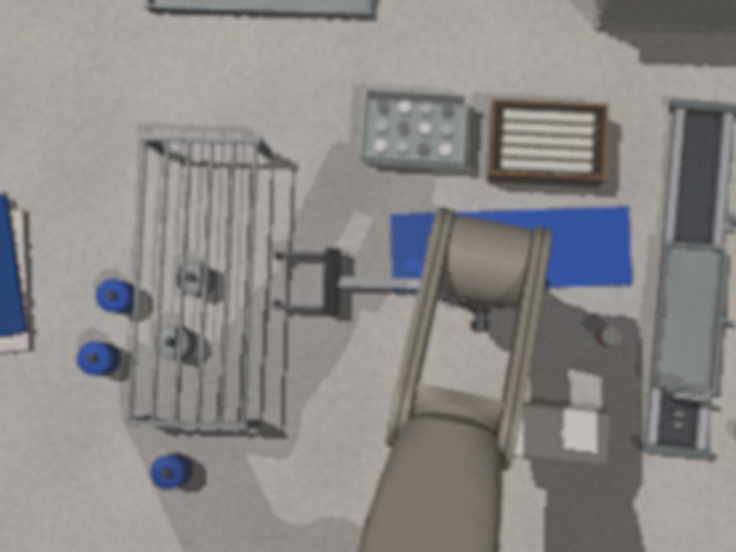

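The jaws (rows 255–303, column about 290) line up with can B at (195,278), and both cans still stand under the rack. Entering now.

Request:
apply_moves(rows=[[20,0,-1,0,0,0],[35,0,0,0,0,0],[35,0,0,0,0,0],[25,0,0,0,0,0],[12,0,0,0,0,0]])

```text
time: 8.57
tool_pos: [569.6, 84.0, 14.4]
tcp_rot: [180.0, -0.0, 90.1]
ft_force: [-0.2, 0.3, -4.2]
finger_gap: 54.1
grip_force: 15.2
```

Request:
apply_moves(rows=[[12,0,0,0,0,0],[10,0,0,0,0,0],[6,0,0,0,0,0],[0,0,0,0,0,0],[0,0,0,0,0,0]])

```text
time: 9.2
tool_pos: [569.9, 109.4, 14.3]
tcp_rot: [-180.0, 0.0, 90.0]
ft_force: [-0.1, 0.5, -4.1]
finger_gap: 54.0
grip_force: 15.3
```

```bash
python3 look.py b
```

```text
[569.9 109.4  14.3] [-180.    0.   90.] [-0.1  0.5 -4.1] [0.02 0.   0.02] 54.0
pocket pred [572. 378.  14.]
top pocket [(0.64, array([570., 374.,  33.]))]
top can [(0.76, array([294., 396.,   2.])), (0.67, array([575., 377.,  -1.])), (0.59, array([456., 509.,   1.])), (0.49, array([473., 402.,   1.])), (0.48, array([543., 488.,   4.]))]
  steel 108 [570. 368.  54.] [570. 367.]
  steel 110 [475. 399.  54.] [476. 396.]
scene pocket [(0.93, array([574., 376.,  35.]))]
scene can [(0.85, array([540., 491.,  -4.])), (0.82, array([478., 400.,   3.])), (0.76, array([573., 376.,   1.])), (0.71, array([447., 512.,  -4.])), (0.51, array([289., 396.,   2.]))]
  steel 183 [482. 400.  52.] [481. 402.]
  steel 209 [575. 380.  52.] [573. 376.]
  steel 603 [578. 170.  47.] [574. 219.]
```

View pics/scene_bc.png

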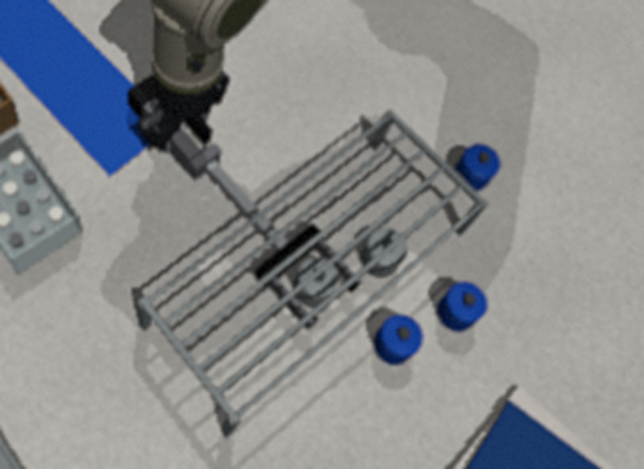

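The can sits between the jaws in the crop at (320,280). Closing firmly.

Request:
apply_moves(rows=[[0,2,0,0,0,0],[0,2,0,0,0,0],[0,2,0,0,0,0],[0,0,0,0,0,0],[0,0,0,0,0,0]], fingers=37, grip_force=55)

```text
time: 10.22
tool_pos: [575.6, 110.0, 14.2]
tcp_rot: [-180.0, -0.0, 90.0]
ft_force: [-1.7, 0.7, -1.6]
finger_gap: 39.8
grip_force: 57.9
```

Request:
apply_moves(rows=[[-8,0,0,0,0,0],[-18,0,0,0,0,0],[-25,0,0,0,0,0],[-25,0,0,0,0,0],[-25,0,0,0,0,0]])

```text
time: 10.85
tool_pos: [576.0, 7.0, 14.6]
tcp_rot: [180.0, 0.0, 89.9]
ft_force: [0.1, 1.4, -2.4]
finger_gap: 39.8
grip_force: 58.6
```

Request:
apply_moves(rows=[[-25,0,0,0,0,0],[-20,0,0,0,0,0],[-10,0,0,0,0,0],[-4,0,0,0,0,0],[0,0,0,0,0,0]])

```text
time: 11.48
tool_pos: [576.1, -50.5, 14.5]
tcp_rot: [180.0, 0.0, 90.0]
ft_force: [0.7, -2.2, -1.0]
finger_gap: 39.7
grip_force: 58.9
```

```bash
python3 look.py c
```

```text
[576.1 -50.5  14.5] [180.   0.  90.] [ 0.7 -2.2 -1. ] [ 0.25 -0.03 -0.15] 39.7
pocket pred [578. 219.  14.]
top pocket [(0.89, array([571., 212.,  31.]))]
top can [(0.76, array([293., 393.,  -2.])), (0.74, array([540., 493.,   4.])), (0.67, array([474., 399.,   1.])), (0.53, array([576., 215.,  -2.])), (0.5, array([454., 509.,   2.])), (0.47, array([ 361., -516.,   -2.]))]
  steel 128 [475. 398.  54.] [476. 396.]
  steel 177 [572. 213.  54.] [573. 214.]
scene pocket [(0.52, array([ 359., -164.,    2.]))]
scene can [(0.8, array([480., 398.,   3.])), (0.69, array([542., 490.,  -4.])), (0.62, array([574., 217.,   1.])), (0.62, array([290., 399.,   3.])), (0.55, array([449., 511.,  -1.]))]
  steel 198 [576. 219.  52.] [573. 217.]
  steel 184 [481. 399.  52.] [478. 402.]
```

Request:
apply_moves(rows=[[0,-2,0,0,0,0],[0,-2,0,0,0,0],[0,-2,0,0,0,0],[0,0,0,0,0,0],[0,0,0,0,0,0]], fingers=54, grip_force=30)

```text
time: 12.5
tool_pos: [569.9, -50.1, 14.3]
tcp_rot: [180.0, -0.0, 90.0]
ft_force: [-0.5, 1.0, -3.2]
finger_gap: 54.0
grip_force: 15.3
```

Request:
apply_moves(rows=[[-5,0,0,0,0,0],[-15,0,0,0,0,0],[-20,0,0,0,0,0],[-20,0,0,0,0,0],[-15,0,0,0,0,0]])

```text
time: 13.12
tool_pos: [569.8, -127.2, 14.4]
tcp_rot: [180.0, 0.0, 89.9]
ft_force: [0.3, 0.4, -2.8]
finger_gap: 54.0
grip_force: 15.3
```

```bash
python3 look.py d; python3 plan.py 569 -126 80 90 5 476 -126 80 90 5 476 -20 14 90 5
```

```text
[ 569.8 -127.2   14.4] [180.    0.   89.9] [ 0.3  0.4 -2.8] [-0.05  0.08  0.02] 54.0
pocket pred [572. 142.  14.]
top pocket [(0.79, array([573., 137.,  33.])), (0.54, array([633., -90.,  -4.]))]
top can [(0.68, array([574., 215.,   1.])), (0.67, array([294., 398.,   2.])), (0.65, array([454., 510.,   2.])), (0.54, array([474., 399.,  -1.])), (0.47, array([543., 488.,   2.]))]
  steel 162 [572. 213.  54.] [573. 212.]
  steel 335 [571.  87.  45.] [572.  34.]
  steel 119 [474. 398.  54.] [476. 396.]
scene pocket [(0.8, array([572., 142.,  39.]))]
scene can [(0.93, array([541., 490.,  -5.])), (0.8, array([576., 215.,   5.])), (0.76, array([477., 402.,   3.])), (0.76, array([447., 510.,  -1.])), (0.52, array([292., 396.,   4.])), (0.23, array([ 540., -350.,   27.]))]
  steel 197 [482. 399.  52.] [478. 401.]
  steel 205 [577. 218.  52.] [576. 217.]
  steel 67 [370. 288.  52.] [565. 362.]
[[-0.3, -0.2, -13.2, 0.0, 0.0, 0.0], [-0.3, -0.2, -13.2, 0.0, 0.0, 0.0], [-0.3, -0.2, -13.2, 0.0, 0.0, 0.0], [-0.3, -0.2, -13.2, 0.0, 0.0, 0.0], [-0.3, -0.2, -13.2, 0.0, 0.0, 0.0]]
[[-0.0, -18.6, -0.0, 0.0, 0.0, 0.0], [-0.0, -18.6, -0.0, 0.0, 0.0, 0.0], [-0.0, -18.6, -0.0, 0.0, 0.0, 0.0], [-0.0, -18.6, -0.0, 0.0, 0.0, 0.0], [-0.0, -18.6, -0.0, 0.0, 0.0, 0.0]]
[[21.2, -0.0, 13.2, 0.0, 0.0, 0.0], [21.2, -0.0, 13.2, 0.0, 0.0, 0.0], [21.2, -0.0, 13.2, 0.0, 0.0, 0.0], [21.2, -0.0, 13.2, 0.0, 0.0, 0.0], [21.2, -0.0, 13.2, 0.0, 0.0, 0.0]]
```

Request:
apply_moves(rows=[[0,-10,0,0,0,0],[0,-20,0,0,0,0],[0,-25,0,0,0,0],[5,-25,0,0,0,0],[20,-14,0,0,0,0]])

```text
time: 14.15
tool_pos: [474.0, -100.1, 14.0]
tcp_rot: [-180.0, 0.0, 89.9]
ft_force: [-0.3, 0.7, -3.4]
finger_gap: 54.1
grip_force: 15.4
```

Request:
apply_moves(rows=[[30,0,0,0,0,0],[30,0,0,0,0,0],[20,0,0,0,0,0],[0,0,0,0,0,0],[0,0,0,0,0,0]])

```text
time: 14.78
tool_pos: [475.6, -20.4, 14.4]
tcp_rot: [180.0, 0.0, 90.0]
ft_force: [0.5, 0.8, -3.3]
finger_gap: 54.2
grip_force: 15.4
```

```bash
python3 look.py e
```

```text
[475.6 -20.4  14.4] [180.   0.  90.] [ 0.5  0.8 -3.3] [ 0.03 -0.03 -0.03] 54.2
pocket pred [477. 249.  14.]
top pocket []
top can [(0.73, array([474., 398.,   0.])), (0.69, array([452., 506.,   2.])), (0.56, array([574., 218.,  -0.])), (0.48, array([292., 395.,   1.])), (0.45, array([538., 490.,   1.]))]
  steel 137 [475. 398.  54.] [476. 396.]
  steel 172 [572. 214.  53.] [573. 214.]
  steel 39 [ 575. -484.   53.] [ 583. -493.]
scene pocket [(0.75, array([481., 247.,  38.]))]
scene can [(0.9, array([545., 491.,  -2.])), (0.83, array([477., 398.,   1.])), (0.78, array([451., 509.,   1.])), (0.59, array([291., 395.,   3.])), (0.51, array([574., 215.,   4.]))]
  steel 186 [482. 399.  52.] [480. 402.]
  steel 210 [576. 218.  52.] [574. 216.]
  steel 179 [ 512. -339.   42.] [ 533. -348.]
```

Request:
apply_moves(rows=[[20,0,0,0,0,0],[35,0,0,0,0,0],[35,0,0,0,0,0],[25,0,0,0,0,0],[12,0,0,0,0,0]])

```text
time: 15.8
tool_pos: [475.7, 107.9, 14.2]
tcp_rot: [-180.0, -0.0, 90.1]
ft_force: [-0.3, -0.4, -2.5]
finger_gap: 53.7
grip_force: 15.3
```

Request:
apply_moves(rows=[[10,0,0,0,0,0],[10,0,0,0,0,0],[5,0,0,0,0,0],[0,0,0,0,0,0],[0,0,0,0,0,0]])

```text
time: 16.42
tool_pos: [475.8, 131.6, 14.2]
tcp_rot: [-180.0, 0.0, 90.0]
ft_force: [-0.2, -0.5, -3.6]
finger_gap: 53.6
grip_force: 15.3
```

```bash
python3 look.py f
```

```text
[475.8 131.6  14.2] [-180.    0.   90.] [-0.2 -0.5 -3.6] [-0.02  0.01 -0.01] 53.6
pocket pred [478. 401.  14.]
top pocket [(0.82, array([476., 397.,  33.]))]
top can [(0.79, array([452., 508.,  -1.])), (0.77, array([293., 397.,   2.])), (0.69, array([576., 215.,  -2.])), (0.58, array([544., 490.,   2.])), (0.52, array([477., 401.,  -2.])), (0.41, array([ 585., -507.,    2.]))]
  steel 173 [572. 214.  54.] [573. 214.]
  steel 126 [475. 397.  54.] [476. 396.]
scene pocket [(0.67, array([478., 397.,  36.]))]
scene can [(0.89, array([452., 513.,   0.])), (0.78, array([576., 215.,   1.])), (0.65, array([480., 396.,   0.])), (0.54, array([540., 489.,  -4.])), (0.51, array([291., 397.,   4.]))]
  steel 212 [577. 218.  52.] [573. 216.]
  steel 196 [481. 400.  52.] [486. 401.]
```

View pics/scene_fc.png

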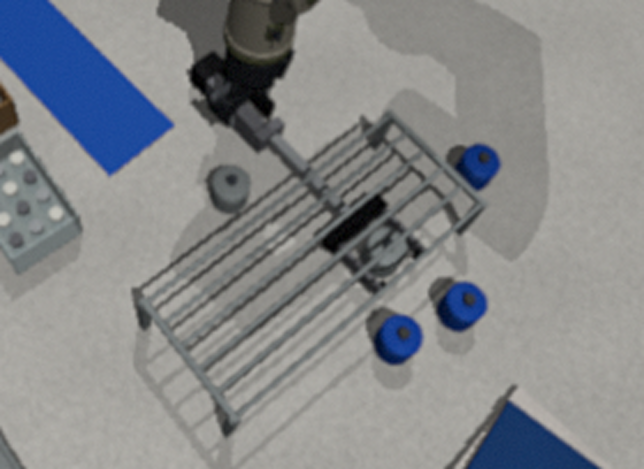

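Can A lies between the jaws at crop (385,250), and can B stands clear in front of the rack at (230,188). Gripping and drawing A out.

Request:
apply_moves(rows=[[0,2,0,0,0,0],[0,2,0,0,0,0],[0,2,0,0,0,0],[0,0,0,0,0,0],[0,0,0,0,0,0]], fingers=37, grip_force=55)

```text
time: 17.45
tool_pos: [481.6, 131.9, 14.2]
tcp_rot: [-180.0, 0.0, 90.0]
ft_force: [-0.7, 0.4, -3.5]
finger_gap: 39.9
grip_force: 58.1
```

Request:
apply_moves(rows=[[-8,0,0,0,0,0],[-18,0,0,0,0,0],[-25,0,0,0,0,0],[-25,0,0,0,0,0],[-25,0,0,0,0,0]])

```text
time: 18.08
tool_pos: [481.9, 29.1, 14.5]
tcp_rot: [180.0, 0.0, 90.0]
ft_force: [0.2, 1.9, -1.8]
finger_gap: 39.8
grip_force: 58.7
```

Request:
apply_moves(rows=[[-25,0,0,0,0,0],[-25,0,0,0,0,0],[-20,0,0,0,0,0],[-10,0,0,0,0,0],[0,0,0,0,0,0]])

```text
time: 18.7
tool_pos: [482.0, -50.5, 14.6]
tcp_rot: [180.0, 0.1, 89.9]
ft_force: [0.3, -2.4, -0.8]
finger_gap: 39.9
grip_force: 58.8
```

Request:
apply_moves(rows=[[0,-2,0,0,0,0],[0,-2,0,0,0,0],[0,-2,0,0,0,0],[0,0,0,0,0,0],[0,0,0,0,0,0]], fingers=54, grip_force=30)

```text
time: 19.32
tool_pos: [475.9, -49.0, 14.3]
tcp_rot: [180.0, 0.0, 90.0]
ft_force: [0.8, -0.0, -2.5]
finger_gap: 54.0
grip_force: 15.3
```

```bash
python3 look.py g; python3 - <<'E'
from h import *
snap('top')
print([(round(r['confidence'],2),np.round(r['xyz'])) for k in ('small_bottle','ice') for r in models.place_of(k,'top')])
E
```

```text
[475.9 -49.   14.3] [180.   0.  90.] [ 0.8 -0.  -2.5] [-0.01 -0.02 -0.04] 54.0
pocket pred [478. 220.  14.]
top pocket [(0.66, array([476., 215.,  32.]))]
top can [(0.8, array([453., 510.,   1.])), (0.73, array([297., 396.,   1.])), (0.65, array([476., 218.,  -0.])), (0.56, array([541., 488.,   5.])), (0.52, array([573., 214.,  -4.]))]
  steel 345 [477. 166.  45.] [477. 145.]
  steel 169 [572. 213.  54.] [573. 214.]
  steel 171 [479. 216.  54.] [479. 217.]
scene pocket [(0.69, array([480., 218.,  35.])), (0.52, array([476., -54.,  36.]))]
scene can [(0.75, array([481., 215.,   2.])), (0.66, array([538., 490.,  -3.])), (0.63, array([450., 509.,  -1.])), (0.59, array([574., 217.,  -0.]))]
  steel 203 [483. 222.  51.] [483. 221.]
  steel 206 [577. 218.  52.] [575. 216.]
[(0.47, array([ 784., -135.,    2.])), (0.92, array([ 359., -162.,    5.])), (0.74, array([ 362., -518.,   -5.]))]
```

Request:
apply_moves(rows=[[-5,0,0,0,0,0],[-15,0,0,0,0,0],[-20,0,0,0,0,0],[-20,0,0,0,0,0],[-13,0,0,0,0,0]])

```text
time: 20.5
tool_pos: [475.8, -123.8, 14.4]
tcp_rot: [180.0, 0.0, 89.9]
ft_force: [-0.6, 0.6, -3.5]
finger_gap: 54.1
grip_force: 15.3
```

Request:
apply_moves(rows=[[0,0,2,0,0,0],[0,0,2,0,0,0],[0,0,1.5,0,0,0],[0,0,0,0,0,0],[0,0,0,0,0,0]])

```text
time: 21.12
tool_pos: [475.9, -121.8, 8.8]
tcp_rot: [180.0, 0.0, 90.0]
ft_force: [0.7, 0.2, -3.5]
finger_gap: 53.8
grip_force: 15.3
```

Request:
apply_moves(rows=[[0,0,0,0,0,0],[0,0,0,0,0,0],[0,0,0,0,0,0],[0,0,0,0,0,0],[0,0,0,0,0,0]], fingers=85)

```text
time: 21.75
tool_pos: [475.9, -122.2, 8.8]
tcp_rot: [180.0, 0.0, 90.0]
ft_force: [0.7, 0.5, -0.4]
finger_gap: 84.8
grip_force: 0.0
```

Request:
apply_moves(rows=[[0,0,-20,0,0,0],[0,0,-40,0,0,0],[0,0,-40,0,0,0],[0,0,-40,0,0,0],[0,0,-40,0,0,0]])

```text
time: 22.38
tool_pos: [475.7, -122.1, 190.1]
tcp_rot: [180.0, 0.0, 90.0]
ft_force: [1.7, 0.8, -0.1]
finger_gap: 85.0
grip_force: 0.0
```

```bash
python3 look.py h; python3 plan.py 574.5 160 190 90 10
```

```text
[ 475.7 -122.1  190.1] [180.   0.  90.] [ 1.7  0.8 -0.1] [-0.02 -0.02  0.01] 85.0
pocket pred [478. 147. 190.]
top pocket [(0.59, array([479., 144.,  28.]))]
top can [(0.76, array([455., 509.,   4.])), (0.63, array([ 421., -340.,   98.])), (0.61, array([476., 217.,   2.])), (0.57, array([539., 490.,   5.])), (0.55, array([294., 396.,   0.])), (0.49, array([576., 215.,  -3.])), (0.46, array([478., 141.,  24.]))]
  steel 165 [478. 216.  53.] [478. 217.]
  steel 173 [572. 214.  54.] [573. 215.]
scene pocket [(0.97, array([481., 146.,  30.]))]
scene can [(0.91, array([542., 492.,  -4.])), (0.75, array([481., 216.,  -0.])), (0.73, array([576., 215.,  -0.])), (0.68, array([294., 397.,   4.])), (0.6, array([ 357., -166.,    1.]))]
  steel 203 [576. 218.  52.] [574. 216.]
  steel 202 [483. 222.  51.] [479. 219.]
[[28.2, 10.0, -0.3, 0.0, 0.0, 0.0], [28.2, 10.0, -0.3, 0.0, 0.0, 0.0], [28.2, 10.0, -0.3, 0.0, 0.0, 0.0], [28.2, 10.0, -0.3, 0.0, 0.0, 0.0], [28.2, 10.0, -0.3, 0.0, 0.0, 0.0]]
[[28.2, 10.0, -0.3, 0.0, 0.0, 0.0], [28.2, 10.0, -0.3, 0.0, 0.0, 0.0], [28.2, 10.0, -0.3, 0.0, 0.0, 0.0], [28.2, 10.0, -0.3, 0.0, 0.0, 0.0], [28.2, 10.0, -0.3, 0.0, 0.0, 0.0]]
```

Request:
apply_moves(rows=[[50,15,0,0,0,0],[60,20,0,0,0,0],[60,20,0,0,0,0],[60,18,0,0,0,0],[55,15,0,0,0,0]])

```text
time: 23.4
tool_pos: [563.0, 163.4, 187.3]
tcp_rot: [-179.9, 0.0, 90.0]
ft_force: [1.9, -1.6, 0.2]
finger_gap: 85.1
grip_force: 0.0
```

Request:
apply_moves(rows=[[40,9,20,0,0,0],[12,2,40,0,0,0],[0,0,50,0,0,0],[0,0,40,0,0,0],[0,0,23,0,0,0]])

```text
time: 24.02
tool_pos: [571.3, 212.6, 11.2]
tcp_rot: [-179.7, 0.1, 90.0]
ft_force: [0.9, 0.2, 0.6]
finger_gap: 84.5
grip_force: 0.0
```

Request:
apply_moves(rows=[[0,0,0,0,0,0],[0,0,0,0,0,0],[0,0,0,0,0,0],[0,0,0,0,0,0],[0,0,0,0,0,0]], fingers=40, grip_force=30)

```text
time: 24.65
tool_pos: [575.0, 213.5, 16.7]
tcp_rot: [179.9, -0.0, 90.0]
ft_force: [0.3, 0.3, 1.5]
finger_gap: 49.2
grip_force: 31.6
```

```bash
python3 - <<'E'
from h import *
for n in ('top','scene'):
    s,p,d=snap(n);c=cloud(n,s,d)
    for k in ('tray_floor','rail','push_plate'): print(n,k,[(round(r['confidence'],2),np.round(r['xyz'])) for r in models.place_of(k,n)[:2]])
    v=c[(c[...,0]>400)&(c[...,0]<720)&(c[...,1]>-420)&(c[...,1]<-300)]
    f=v[(v[:,2]>23)&(v[:,2]<33)]; t=v[(v[:,2]>37)&(v[:,2]<46)]; pl=v[(v[:,2]>75)&(v[:,2]<105)]
    for nm,q in (('floor',f),('rim',t),('plate',pl)):
        if len(q)>5:
            b=cv2.minAreaRect(q[:,:2].astype(np.float32)); print(nm,len(q),np.round(b[0]),np.round(b[1]),round(b[2],1),np.round(np.median(q,0)))
E
python3 plan.py 574.5 215.5 150 90 5 540 100 190 65 5 540 -200 190 15 5 533 -352 100 -4 5
```

```text
top tray_floor [(0.62, array([ 537., -350.,   29.]))]
top rail [(0.83, array([ 535., -350.,   -1.]))]
top push_plate [(0.77, array([ 421., -341.,   98.]))]
floor 1499 [ 560. -361.] [117. 320.] 88.8 [ 537. -352.   28.]
rim 235 [ 529. -354.] [103. 224.] 86.7 [ 545. -356.   42.]
plate 39 [ 420. -342.] [ 6. 48.] 1.4 [ 421. -340.   98.]
scene tray_floor [(0.6, array([ 540., -354.,   26.]))]
scene rail [(0.64, array([ 534., -350.,   -3.]))]
scene push_plate [(0.84, array([ 427., -342.,   95.])), (0.52, array([800.,  58.,   3.]))]
floor 936 [ 561. -361.] [113. 317.] 85.8 [ 541. -354.   28.]
rim 225 [ 533. -352.] [102. 222.] 84.8 [ 532. -351.   41.]
plate 57 [ 422. -342.] [52. 11.] 86.6 [ 424. -341.   92.]
[[0.4, -0.1, -26.7, 0.0, 0.0, 0.0], [0.4, -0.1, -26.7, 0.0, 0.0, 0.0], [0.4, -0.1, -26.7, 0.0, 0.0, 0.0], [0.4, -0.1, -26.7, 0.0, 0.0, 0.0], [0.4, -0.1, -26.7, 0.0, 0.0, 0.0]]
[[-23.1, -6.9, -8.0, 0.0, 0.0, 0.087], [-23.6, -4.9, -8.0, 0.0, 0.0, 0.087], [-23.9, -2.8, -8.0, 0.0, 0.0, 0.087], [-24.1, -0.7, -8.0, 0.0, 0.0, 0.087], [-24.1, 1.4, -8.0, 0.0, 0.0, 0.087]]
[[-54.4, 25.4, 0.0, 0.0, 0.0, 0.175], [-49.1, 34.4, 0.0, 0.0, 0.0, 0.175], [-42.4, 42.4, 0.0, 0.0, 0.0, 0.175], [-34.4, 49.1, 0.0, 0.0, 0.0, 0.175], [-25.4, 54.4, 0.0, 0.0, 0.0, 0.175]]
[[-9.2, 29.0, 18.0, 0.0, 0.0, 0.066], [-7.3, 29.5, 18.0, 0.0, 0.0, 0.066], [-5.3, 30.0, 18.0, 0.0, 0.0, 0.066], [-3.3, 30.3, 18.0, 0.0, 0.0, 0.066], [-1.3, 30.4, 18.0, 0.0, 0.0, 0.066]]
```

Request:
apply_moves(rows=[[0,0,-10,0,0,0],[0,0,-30,0,0,0],[0,0,-40,0,0,0],[0,0,-35,0,0,0],[0,0,-20,0,0,0]])

```text
time: 25.68
tool_pos: [575.1, 213.6, 153.3]
tcp_rot: [179.9, -0.0, 90.0]
ft_force: [0.9, -0.1, -2.0]
finger_gap: 49.1
grip_force: 31.6
```

Request:
apply_moves(rows=[[-20,-5,0,0,0,0.09],[-40,-3,0,0,0,0.1],[-54,0,0,0,0,0.1],[-54,4,0,0,0,0.12],[-52,12,0,0,0,0.15]])

```text
time: 26.3
tool_pos: [530.0, -6.0, 150.1]
tcp_rot: [-179.9, 0.0, 57.7]
ft_force: [0.9, -0.8, -2.6]
finger_gap: 49.3
grip_force: 31.6
```

```bash
python3 plan.py 577 -320 150 0 7 577 -355 100 -4 3
```

```text
[[-34.3, 29.7, -0.0, 0.0, 0.0, 0.144], [-29.7, 34.3, -0.0, 0.0, 0.0, 0.144], [-24.5, 38.2, -0.0, 0.0, 0.0, 0.144], [-18.8, 41.3, -0.0, 0.0, 0.0, 0.144], [-12.7, 43.5, -0.0, 0.0, 0.0, 0.144]]
[[-6.3, 44.9, 0.0, 0.0, 0.0, 0.144], [0.2, 45.3, 0.0, 0.0, 0.0, 0.144], [0.0, 11.7, 16.7, 0.0, 0.0, 0.023], [0.3, 11.7, 16.7, 0.0, 0.0, 0.023], [0.5, 11.7, 16.7, 0.0, 0.0, 0.023]]
```

Request:
apply_moves(rows=[[-34,30,0,0,0,0.144],[-30,34,0,0,0,0.144],[-24.5,38,0,0,0,0.144],[-19,41,0,0,0,0.144],[-12.5,43.5,0,0,0,0.144]])

```text
time: 26.92
tool_pos: [564.8, -229.6, 149.9]
tcp_rot: [-179.9, 0.1, 16.4]
ft_force: [0.3, 0.1, -1.4]
finger_gap: 49.5
grip_force: 31.7
```

Request:
apply_moves(rows=[[-6,45,0,0,0,0.144],[0,45,0,0,0,0.144],[0,20,17,0,0,0.04],[0,12,17,0,0,0.03],[0,3,16,0,0,0]])

```text
time: 27.55
tool_pos: [577.7, -352.5, 98.8]
tcp_rot: [-179.9, 0.1, -3.9]
ft_force: [0.9, -0.1, -2.4]
finger_gap: 49.2
grip_force: 31.7
```

```bash
cat > lookw.py <<'E'
import sys;from h import *
s,p,d=snap('wrist',sys.argv[1]);c=cloud('wrist',s,d);print(np.round(s['tool_pos'],1),np.round(s['tcp_rot'],1))
for k in ('tray_floor','can','push_plate'): print(k,[(round(r['confidence'],2),np.round(r['xyz'])) for r in models.place_of(k,'wrist')])
E
python3 lookw.py w3.png
```

```text
[ 577.7 -352.5   98.8] [-1.799e+02  1.000e-01 -3.900e+00]
tray_floor []
can [(0.56, array([ 580., -354.,   80.]))]
push_plate []
```

View pics/w3.png

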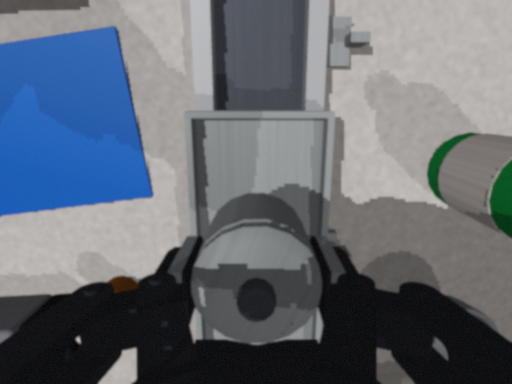

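The held can (centre column 257) is above the tray's midline (columns 192–328, centre 260) and the tray's far wall lies ahead of it. Lowering.

Request:
apply_moves(rows=[[0,1,18,0,0,0],[0,1,18,0,0,0],[0,0,10,0,0,0],[0,0,5,0,0,0],[0,0,2,0,0,0]])

```text
time: 28.38
tool_pos: [578.3, -354.7, 47.5]
tcp_rot: [-180.0, 0.0, -3.9]
ft_force: [-0.3, -0.0, -2.1]
finger_gap: 48.7
grip_force: 31.7
```

Request:
apply_moves(rows=[[0,0,0,0,0,0],[0,0,0,0,0,0],[0,0,0,0,0,0],[0,0,0,0,0,0],[0,0,0,0,0,0]])

```text
time: 29.0
tool_pos: [578.4, -354.7, 47.9]
tcp_rot: [180.0, -0.0, -3.8]
ft_force: [-0.2, -0.8, -1.8]
finger_gap: 49.5
grip_force: 31.7
```

Request:
apply_moves(rows=[[0,0,1.5,0,0,0],[0,0,1,0,0,0],[0,0,0,0,0,0],[0,0,0,0,0,0],[0,0,0,0,0,0]])

```text
time: 29.62
tool_pos: [578.4, -354.8, 45.4]
tcp_rot: [180.0, -0.0, -3.9]
ft_force: [1.5, -0.1, -1.9]
finger_gap: 49.3
grip_force: 31.7
```

Request:
apply_moves(rows=[[0,0,0,0,0,0],[0,0,0,0,0,0],[0,0,0,0,0,0],[0,0,0,0,0,0],[0,0,0,0,0,0]], fingers=66)

```text
time: 30.25
tool_pos: [578.4, -354.7, 45.3]
tcp_rot: [180.0, -0.0, -3.8]
ft_force: [0.6, 0.6, -0.1]
finger_gap: 66.1
grip_force: 0.0
```

Request:
apply_moves(rows=[[0,0,-15,0,0,0],[0,0,-30,0,0,0],[0,0,-40,0,0,0],[0,0,-40,0,0,0],[0,0,-15,0,0,0]])

```text
time: 30.88
tool_pos: [579.9, -355.8, 190.3]
tcp_rot: [179.8, -0.3, -3.8]
ft_force: [-0.2, -0.2, -0.0]
finger_gap: 65.9
grip_force: 0.0
```

```bash
python3 lookw.py w4.png; python3 look.py i | grep can; python3 plan.py 500 40 160 75 10 479 217 120 90 5
```

```text
[ 579.9 -355.8  190.3] [179.8  -0.3  -3.8]
tray_floor [(0.83, array([ 538., -349.,   29.]))]
can [(0.6, array([ 584., -357.,   27.]))]
push_plate []
top can [(0.77, array([294., 397.,  -1.])), (0.7, array([541., 489.,   3.])), (0.61, array([489., 196.,   1.])), (0.52, array([ 582., -353.,   27.])), (0.48, array([454., 508.,   1.]))]
scene can [(0.75, array([497., 194.,  -1.])), (0.72, array([541., 492.,  -4.])), (0.6, array([452., 512.,  -2.])), (0.56, array([292., 398.,   3.])), (0.5, array([ 577., -356.,   29.]))]
[[-10.4, -38.8, 2.5, 0.0, 0.0, -0.138], [-5.0, -39.9, 2.5, 0.0, 0.0, -0.138], [0.5, -40.2, 2.5, 0.0, 0.0, -0.138], [6.0, -39.8, 2.5, 0.0, 0.0, -0.138], [11.4, -38.6, 2.5, 0.0, 0.0, -0.138]]
[[16.6, -36.6, 2.5, 0.0, 0.0, -0.138], [21.5, -34.0, 2.5, 0.0, 0.0, -0.138], [25.9, -30.7, 2.5, 0.0, 0.0, -0.138], [29.9, -26.9, 2.5, 0.0, 0.0, -0.138], [33.3, -22.5, 2.5, 0.0, 0.0, -0.138]]
[[33.1, -13.2, 8.0, 0.0, 0.0, -0.052], [33.8, -11.5, 8.0, 0.0, 0.0, -0.052], [34.3, -9.7, 8.0, 0.0, 0.0, -0.052], [34.8, -7.9, 8.0, 0.0, 0.0, -0.052], [35.1, -6.0, 8.0, 0.0, 0.0, -0.052]]
```

Can A was knocked to about (492,195), near the resting jaws. I'll go above it and look.

```bash
python3 plan.py 490 195 190 90 15
```

```text
[[-8.3, -36.2, -0.3, 0.0, 0.0, -0.109], [-4.3, -36.9, -0.3, 0.0, 0.0, -0.109], [-0.3, -37.1, -0.3, 0.0, 0.0, -0.109], [3.8, -36.9, -0.3, 0.0, 0.0, -0.109], [7.8, -36.3, -0.3, 0.0, 0.0, -0.109]]
[[11.7, -35.2, -0.4, 0.0, 0.0, -0.109], [15.4, -33.7, -0.4, 0.0, 0.0, -0.109], [19.0, -31.9, -0.4, 0.0, 0.0, -0.109], [22.4, -29.6, -0.4, 0.0, 0.0, -0.109], [25.5, -27.0, -0.4, 0.0, 0.0, -0.109]]
[[28.3, -24.0, -0.4, 0.0, 0.0, -0.109], [30.7, -20.8, -0.4, 0.0, 0.0, -0.109], [32.8, -17.4, -0.4, 0.0, 0.0, -0.109], [34.5, -13.7, -0.4, 0.0, 0.0, -0.109], [35.8, -9.8, -0.4, 0.0, 0.0, -0.109]]
```

Request:
apply_moves(rows=[[-8.5,-36,0,0,0,-0.11],[-4.5,-37,0,0,0,-0.11],[0,-37,0,0,0,-0.11],[4,-37,0,0,0,-0.11],[8,-36.5,0,0,0,-0.11]])

```text
time: 32.1
tool_pos: [548.7, -170.1, 185.3]
tcp_rot: [180.0, -0.0, 27.9]
ft_force: [0.3, -0.5, -0.4]
finger_gap: 66.1
grip_force: 0.0
```

Request:
apply_moves(rows=[[11.5,-35,0,0,0,-0.11],[15.5,-33.5,0,0,0,-0.11],[19,-32,0,0,0,-0.11],[22.5,-29.5,0,0,0,-0.11],[25.5,-27,0,0,0,-0.11]])

```text
time: 32.72
tool_pos: [518.6, 12.7, 185.4]
tcp_rot: [180.0, -0.0, 59.4]
ft_force: [0.2, -0.8, 0.2]
finger_gap: 66.1
grip_force: 0.0
```

Request:
apply_moves(rows=[[28.5,-24,0,0,0,-0.11],[30.5,-21,0,0,0,-0.11],[33,-17.5,0,0,0,-0.11],[34.5,-13.5,0,0,0,-0.11],[36,-10,0,0,0,-0.1]])

```text
time: 33.35
tool_pos: [487.3, 196.1, 185.4]
tcp_rot: [180.0, -0.0, 90.3]
ft_force: [0.3, 0.2, -0.4]
finger_gap: 66.3
grip_force: 0.0
```

```bash
python3 - <<'E'
from h import *
s,p,d=snap('wrist','w5.png');c=cloud('wrist',s,d);print(np.round(s['tool_pos'],1),np.round(s['tcp_rot'],1))
for k in ('can','jaw_pocket'): print(k,[(round(r['confidence'],2),np.round(r['xyz'])) for r in models.place_of(k,'wrist')])
for r in models.cut_out('can','wrist')[:2]:
    q=c[r['pixels']];t=q[(q[:,2]>48)&(q[:,2]<58)];b=cv2.minEnclosingCircle(t[:,:2].astype(np.float32));print(len(t),b)
E
```

```text
[487.3 196.1 185.4] [180.   -0.   90.3]
can [(0.62, array([494., 198.,   2.]))]
jaw_pocket []
2222 ((493.4129638671875, 195.59449768066406), 25.111183166503906)
```

View pics/w5.png

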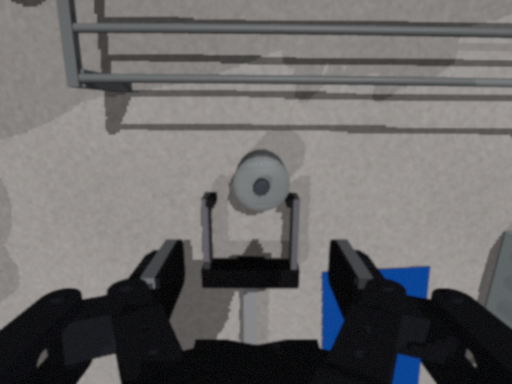

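Can A (pixel (261,182)) now stands partly in the mouth of the jaws, which are at columns 203–298. Gripping along world y, with one finger inside the mouth, avoids the jaws.

```bash
python3 plan.py 493.4 195.6 110 0 10
```

```text
[[0.0, 0.6, 7.5, 0.0, 0.0, 0.157], [0.1, 0.6, 7.5, 0.0, 0.0, 0.157], [0.2, 0.6, 7.5, 0.0, 0.0, 0.157], [0.3, 0.5, 7.5, 0.0, 0.0, 0.157], [0.4, 0.5, 7.5, 0.0, 0.0, 0.157]]
[[0.4, 0.4, 7.5, 0.0, 0.0, 0.157], [0.5, 0.3, 7.5, 0.0, 0.0, 0.157], [0.6, 0.3, 7.5, 0.0, 0.0, 0.157], [0.6, 0.2, 7.5, 0.0, 0.0, 0.157], [0.6, 0.1, 7.5, 0.0, 0.0, 0.157]]
```

Request:
apply_moves(rows=[[0,6,0,0,0,0.157],[0,0,0,0,0,0.157],[0,0,10,0,0,0.157],[0,0,10,0,0,0.157],[0,0,10,0,0,0.157]], fingers=76)

```text
time: 34.17
tool_pos: [493.9, 193.6, 155.0]
tcp_rot: [180.0, 0.0, 44.7]
ft_force: [0.1, 0.1, -1.6]
finger_gap: 76.0
grip_force: 0.0
```

Request:
apply_moves(rows=[[0,0,10,0,0,0.157],[0,0,10,0,0,0.157],[0,0,10,0,0,0.157],[0,0,10,0,0,0.157],[0,0,5,0,0,0.157]])

```text
time: 34.8
tool_pos: [493.5, 193.5, 109.6]
tcp_rot: [180.0, 0.0, -0.3]
ft_force: [0.0, -0.3, -0.9]
finger_gap: 75.9
grip_force: 0.0
```

```bash
python3 plan.py 493.4 195.6 17 0 5;python3 - <<'E'
from h import *
s,p,d=snap('wrist','w6.png');c=cloud('wrist',s,d);print(np.round(s['tool_pos'],1),np.round(s['tcp_rot'],1),s['finger_gap'])
for r in models.cut_out('can','wrist')[:2]:
    q=c[r['pixels']];t=q[(q[:,2]>48)&(q[:,2]<58)];b=cv2.minEnclosingCircle(t[:,:2].astype(np.float32));print(len(t),b)
E
```

```text
[[-0.0, -0.4, 18.5, 0.0, 0.0, -0.001], [-0.0, -0.4, 18.5, 0.0, 0.0, -0.001], [-0.0, -0.4, 18.5, 0.0, 0.0, -0.001], [-0.0, -0.4, 18.5, 0.0, 0.0, -0.001], [-0.0, -0.4, 18.5, 0.0, 0.0, -0.001]]
[493.5 193.5 109.6] [180.    0.   -0.3] 75.94879300493268
```

View pics/w6.png

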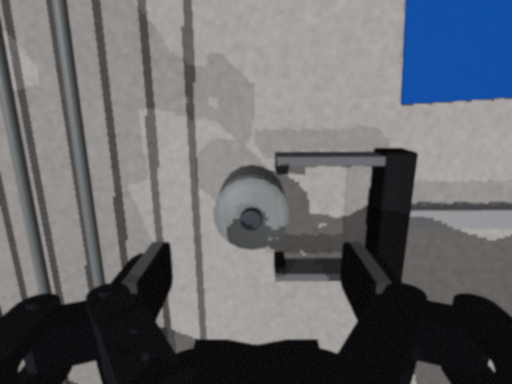

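The can (252,208) sits just left of the jaw tips (column 275), and the right finger will come down inside the mouth with free space around it. Descending.

Request:
apply_moves(rows=[[0,-2,20,0,0,0],[0,0,25,0,0,0],[0,0,22,0,0,0],[0,0,16,0,0,0],[0,0,9,0,0,0]])

```text
time: 35.52
tool_pos: [493.4, 196.5, 17.6]
tcp_rot: [180.0, 0.0, 0.2]
ft_force: [-0.0, -0.1, 0.3]
finger_gap: 76.2
grip_force: 0.0
```

Request:
apply_moves(rows=[[0,0,0,0,0,0],[0,0,0,0,0,0],[0,0,0,0,0,0],[0,0,0,0,0,0],[0,0,0,0,0,0]], fingers=40, grip_force=30)

```text
time: 36.15
tool_pos: [494.1, 197.1, 19.0]
tcp_rot: [-180.0, -0.1, 0.2]
ft_force: [-0.0, -0.6, 3.4]
finger_gap: 49.2
grip_force: 31.6
```

Request:
apply_moves(rows=[[0,0,-10,0,0,0],[0,0,-25,0,0,0],[0,0,-35,0,0,0],[0,0,-35,0,0,0],[0,0,-25,0,0,0]])

```text
time: 36.78
tool_pos: [493.8, 197.1, 150.5]
tcp_rot: [-180.0, -0.1, 0.2]
ft_force: [-0.4, 0.4, -2.2]
finger_gap: 49.3
grip_force: 31.5
```

```bash
python3 look.py j | grep -v steel; python3 plan.py 497 -349 120 -4 13
```

```text
[493.8 197.1 150.5] [-1.8e+02 -1.0e-01  2.0e-01] [-0.4  0.4 -2.2] [ 0.   -0.03 -0.04] 49.3
pocket pred [763. 196. 151.]
top pocket [(0.76, array([479., 140.,  26.]))]
top can [(0.79, array([539., 491.,   5.])), (0.71, array([ 584., -351.,   28.])), (0.71, array([294., 396.,   2.])), (0.55, array([453., 509.,  -0.]))]
scene pocket [(0.94, array([482., 144.,  30.]))]
scene can [(0.88, array([541., 491.,  -5.])), (0.7, array([ 579., -353.,   28.])), (0.7, array([292., 393.,  -3.])), (0.61, array([560., 361.,  -2.])), (0.53, array([445., 509.,   1.]))]
[[0.2, 42.0, 2.1, 0.0, 0.0, 0.006], [0.5, 42.0, 2.1, 0.0, 0.0, 0.006], [0.7, 42.0, 2.1, 0.0, 0.0, 0.006], [0.9, 42.0, 2.1, 0.0, 0.0, 0.006], [1.2, 42.0, 2.1, 0.0, 0.0, 0.006]]
[[1.4, 41.9, 2.1, 0.0, 0.0, 0.006], [1.6, 41.9, 2.1, 0.0, 0.0, 0.006], [1.9, 41.9, 2.1, 0.0, 0.0, 0.006], [2.1, 41.9, 2.0, 0.0, 0.0, 0.006], [2.3, 41.9, 2.0, 0.0, 0.0, 0.006]]
[[2.6, 41.9, 2.0, 0.0, 0.0, 0.006], [2.8, 41.9, 2.0, 0.0, 0.0, 0.006], [3.0, 41.9, 2.0, 0.0, 0.0, 0.006], [0, 0, 0, 0, 0, 0], [0, 0, 0, 0, 0, 0]]
```

Request:
apply_moves(rows=[[0,30,0,0,0,0.006],[0.5,45,0,0,0,0.006],[0.5,50,0,0,0,0.006],[1,50,0,0,0,0.006],[1,50,0,0,0,0.006]])

```text
time: 37.8
tool_pos: [493.4, -29.5, 147.3]
tcp_rot: [-180.0, 0.1, -1.6]
ft_force: [-0.0, 0.1, -1.8]
finger_gap: 49.2
grip_force: 31.7
```

Request:
apply_moves(rows=[[1.5,50,0,0,0,0.006],[2,50,0,0,0,0.006],[2,50,0,0,0,0.006],[2,50,0,0,0,0.006],[2,50,0,0,0,0.006]])

```text
time: 38.42
tool_pos: [493.1, -279.6, 147.1]
tcp_rot: [-179.9, 0.1, -3.3]
ft_force: [0.2, -0.1, -0.9]
finger_gap: 49.3
grip_force: 31.7
```

Request:
apply_moves(rows=[[3,40,10,0,0,0.006],[3,22,15,0,0,0.006],[3,8,15,0,0,0],[0,0,10,0,0,0],[0,0,0,0,0,0]])

```text
time: 39.05
tool_pos: [498.0, -346.9, 96.6]
tcp_rot: [-179.9, 0.1, -3.9]
ft_force: [0.1, 0.4, -1.7]
finger_gap: 49.4
grip_force: 31.8
```

```bash
python3 lookw.py w7.png
```

```text
[ 498.  -346.9   96.6] [-1.799e+02  1.000e-01 -3.900e+00]
tray_floor [(0.87, array([ 539., -347.,   26.]))]
can [(0.88, array([ 496., -342.,   76.])), (0.58, array([ 581., -355.,   25.]))]
push_plate []
```

View pics/w7.png

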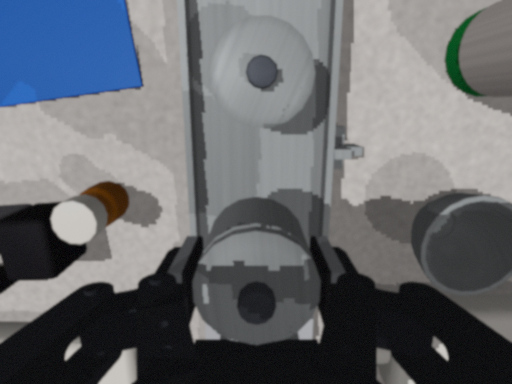

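Can B stands upright in the tray (262,70) and the held can (257,300) is centred over the tray behind it. Lowering.

Request:
apply_moves(rows=[[0,1,16,0,0,0],[0,1,16,0,0,0],[0,0,11,0,0,0],[0,0,5,0,0,0],[0,0,2,0,0,0]])

```text
time: 39.88
tool_pos: [498.3, -350.6, 47.8]
tcp_rot: [-180.0, 0.0, -4.0]
ft_force: [-0.8, -0.3, -1.0]
finger_gap: 49.4
grip_force: 31.8
```

Request:
apply_moves(rows=[[0,0,0,0,0,0],[0,0,0,0,0,0],[0,0,0,0,0,0],[0,0,0,0,0,0],[0,0,0,0,0,0]])

```text
time: 40.5
tool_pos: [498.5, -350.7, 48.4]
tcp_rot: [180.0, -0.0, -4.0]
ft_force: [0.3, 0.4, -1.6]
finger_gap: 49.2
grip_force: 31.8
```

Request:
apply_moves(rows=[[0,0,1,0,0,0],[0,0,0.5,0,0,0],[0,0,0,0,0,0],[0,0,0,0,0,0],[0,0,0,0,0,0]])

```text
time: 41.12
tool_pos: [498.5, -350.7, 47.0]
tcp_rot: [180.0, -0.0, -4.0]
ft_force: [-2.4, 0.7, 1.6]
finger_gap: 49.1
grip_force: 32.0
```

Request:
apply_moves(rows=[[0,0,0,0,0,0],[0,0,0,0,0,0],[0,0,0,0,0,0],[0,0,0,0,0,0],[0,0,0,0,0,0]], fingers=66)

```text
time: 41.75
tool_pos: [498.5, -350.7, 46.8]
tcp_rot: [180.0, -0.0, -4.0]
ft_force: [0.0, 0.5, 0.3]
finger_gap: 66.0
grip_force: 0.0
```

Request:
apply_moves(rows=[[0,0,-15,0,0,0],[0,0,-30,0,0,0],[0,0,-40,0,0,0],[0,0,-40,0,0,0],[0,0,-10,0,0,0]])

```text
time: 42.38
tool_pos: [500.2, -352.1, 187.0]
tcp_rot: [179.8, -0.3, -4.0]
ft_force: [0.0, -0.1, 0.4]
finger_gap: 65.9
grip_force: 0.0
```

Request:
apply_moves(rows=[[-20,-4,0,0,0,0],[-30,0,0,0,0,0],[-30,0,0,0,0,0],[-20,0,0,0,0,0],[-10,0,0,0,0,0]], fingers=0)

```text
time: 43.0
tool_pos: [388.0, -338.8, 181.5]
tcp_rot: [-180.0, 0.0, -4.0]
ft_force: [-0.2, -0.3, 0.4]
finger_gap: -0.3
grip_force: 0.0
```

```bash
python3 - <<'E'
from h import *
s,p,d=snap('wrist','w8.png');c=cloud('wrist',s,d);print(np.round(s['tool_pos'],1),np.round(s['tcp_rot'],1),s['finger_gap'])
print([(k,round(r['confidence'],2),np.round(r['xyz'])) for k in ('can','push_plate') for r in models.place_of(k,'wrist')])
q=c[(c[...,2]>85)&(c[...,2]<105)&(c[...,0]>390)&(c[...,0]<450)&(abs(c[...,1]+343)<50)]
print(len(q)); 
if len(q)>5: b=cv2.minAreaRect(q[:,:2].astype(np.float32));print(b)
snap('top');print([(k,round(r['confidence'],2),np.round(r['xyz'])) for k in ('can','push_plate') for r in models.place_of(k,'top')])
E
```

```text
[ 388.  -338.8  181.5] [-180.    0.   -4.] -0.2750906687341777
[('can', 0.6, array([ 363., -165.,   -0.])), ('can', 0.56, array([ 499., -348.,   29.])), ('push_plate', 0.87, array([ 423., -349.,  103.])), ('push_plate', 0.34, array([ 481., -130.,   -1.]))]
927
((422.38739013671875, -344.680419921875), (49.298667907714844, 8.047768592834473), 86.11483764648438)
[('can', 0.79, array([ 493., -349.,   26.])), ('can', 0.71, array([293., 398.,  -3.])), ('can', 0.7, array([540., 490.,   3.])), ('can', 0.6, array([ 583., -352.,   26.])), ('can', 0.49, array([452., 507.,  -1.])), ('can', 0.23, array([ 538., -354.,   26.])), ('push_plate', 0.65, array([ 421., -340.,  102.]))]
```

View pics/w8.png

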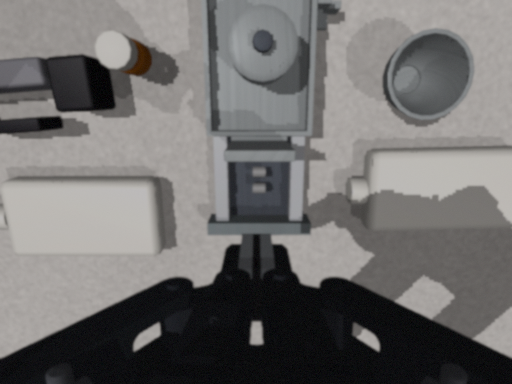

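Both cans stand in the tray, and the shut fingers are behind the push plate (232–290, row 150). Going down to push.

Request:
apply_moves(rows=[[0,3.5,10,0,0,0],[0,0,25,0,0,0],[0,0,30,0,0,0],[0,0,25,0,0,0],[0,0,16,0,0,0]])

```text
time: 43.92
tool_pos: [388.2, -341.9, 73.6]
tcp_rot: [-179.9, 0.1, -4.0]
ft_force: [-0.3, -0.9, 0.5]
finger_gap: 0.0
grip_force: 0.0
```

Request:
apply_moves(rows=[[5,0,0,0,0,0],[5,0,0,0,0,0],[5,0,0,0,0,0],[5,0,0,0,0,0],[6,0,0,0,0,0]])

```text
time: 44.55
tool_pos: [414.7, -345.0, 76.7]
tcp_rot: [179.9, 0.0, -4.0]
ft_force: [-1.7, -0.5, 1.1]
finger_gap: -0.3
grip_force: 1.2
```

Request:
apply_moves(rows=[[8,0,0,0,0,0],[10,0,0,0,0,0],[12,0,0,0,0,0],[12,0,0,0,0,0],[12,0,0,0,0,0]])

```text
time: 45.18
tool_pos: [469.5, -348.1, 75.7]
tcp_rot: [-180.0, 0.0, -4.0]
ft_force: [-2.2, -0.8, 1.4]
finger_gap: -0.0
grip_force: 1.0
```

Request:
apply_moves(rows=[[12,0,0,0,0,0],[12,0,0,0,0,0],[12,0,0,0,0,0],[12,0,0,0,0,0],[12,0,0,0,0,0]])

```text
time: 45.8
tool_pos: [529.2, -352.2, 75.7]
tcp_rot: [-180.0, 0.0, -4.0]
ft_force: [-2.6, 1.2, 1.9]
finger_gap: 0.0
grip_force: 1.0
```

```bash
python3 - <<'E'
from h import *
s=sense();print(s['tool_pos'],s['ft_force'])
snap('top');print([(k,round(r['confidence'],2),np.round(r['xyz'])) for k in ('can','push_plate','tray_floor') for r in models.place_of(k,'top')])
E
```

```text
[ 529.15251518 -352.22017699   75.67656096] [-2.59212821  1.22180656  1.88322366]
[('can', 0.8, array([455., 506.,   1.])), ('can', 0.79, array([296., 398.,   0.])), ('can', 0.48, array([ 704., -362.,   26.])), ('can', 0.47, array([543., 490.,   4.])), ('push_plate', 0.68, array([ 544., -346.,   98.])), ('tray_floor', 0.64, array([ 657., -360.,   26.]))]
```

Request:
apply_moves(rows=[[8,0,0,0,0,0],[8,0,0,0,0,0],[5,0,0,0,0,0],[3,0,0,0,0,0],[0,0,0,0,0,0]])

```text
time: 46.62
tool_pos: [553.0, -354.0, 76.0]
tcp_rot: [180.0, -0.1, -4.0]
ft_force: [0.1, 1.3, 0.5]
finger_gap: 0.3
grip_force: 0.0
```

```bash
cat > plate.py <<'E'
from h import *
s,p,d=snap('wrist');c=cloud('wrist',s,d);print(np.round(s['tool_pos'],1),s['ft_force'].round(1))
q=c[(c[...,2]>93)&(c[...,2]<103)&(c[...,0]>500)&(c[...,0]<620)&(abs(c[...,1]+352)<40)]
print(len(q),cv2.minAreaRect(q[:,:2].astype(np.float32)) if len(q)>5 else '')
s,p,d=snap('top');c=cloud('top',s,d)
q=c[(c[...,2]>93)&(c[...,2]<103)&(c[...,0]>500)&(c[...,0]<620)&(abs(c[...,1]+352)<30)]
print(len(q),np.median(q,0) if len(q) else '')
print([(k,round(r['confidence'],2),np.round(r['xyz'])) for k in ('push_plate','tray_floor') for r in models.place_of(k,'top')])
E
python3 plate.py
```

```text
[ 553. -354.   76.] [0.1 1.3 0.5]
3339 ((568.2765502929688, -354.54595947265625), (49.92012405395508, 16.616125106811523), 86.26248168945312)
3 [ 574.05844528 -335.78255982   97.73042583]
[('push_plate', 0.76, array([ 570., -350.,  101.])), ('tray_floor', 0.8, array([ 686., -358.,   26.])), ('tray_floor', 0.69, array([ 645., -360.,   31.]))]
```

Request:
apply_moves(rows=[[-5,0,0,0,0,0],[-15,0,0,0,0,0],[-15,0,0,0,0,0],[0,0,-50,0,0,0],[0,0,-50,0,0,0]])

```text
time: 47.45
tool_pos: [516.3, -351.1, 176.1]
tcp_rot: [-179.9, 0.1, -4.0]
ft_force: [1.5, -1.1, 0.1]
finger_gap: 0.0
grip_force: 0.0
```

```bash
python3 plate.py
```

```text
[ 516.3 -351.1  176.1] [ 1.5 -1.1  0.1]
968 ((571.971923828125, -354.9576416015625), (49.530555725097656, 8.000871658325195), 86.12944793701172)
39 [ 568.58761643 -353.46784125   98.09650701]
[('push_plate', 0.56, array([ 568., -350.,   99.])), ('tray_floor', 0.59, array([ 477., -123.,   31.]))]
```

The carrier moved 149.9 mm, so it is latched. Now the reacher.

```bash
python3 plan.py 476 -100 200 90 10
```

```text
[[-5.9, -24.9, -2.3, 0.0, 0.0, -0.164], [-1.8, -25.5, -2.3, 0.0, 0.0, -0.164], [2.4, -25.5, -2.3, 0.0, 0.0, -0.164], [6.5, -24.7, -2.3, 0.0, 0.0, -0.164], [10.5, -23.3, -2.3, 0.0, 0.0, -0.164]]
[[14.1, -21.3, -2.3, 0.0, 0.0, -0.164], [17.4, -18.7, -2.2, 0.0, 0.0, -0.164], [20.2, -15.6, -2.2, 0.0, 0.0, -0.164], [22.5, -12.1, -2.2, 0.0, 0.0, -0.164], [24.2, -8.3, -2.2, 0.0, 0.0, -0.164]]
```

Request:
apply_moves(rows=[[-6,-25,-2.5,0,0,-0.164],[-2,-25.5,-2.5,0,0,-0.164],[2.5,-25.5,-2.5,0,0,-0.164],[6.5,-24.5,-2.5,0,0,-0.164],[10.5,-23.5,-2.5,0,0,-0.164]], fingers=85)

```text
time: 48.28
tool_pos: [494.9, -224.0, 186.1]
tcp_rot: [-179.8, 0.1, 43.3]
ft_force: [0.0, 0.6, -0.7]
finger_gap: 84.8
grip_force: 0.0
```

Request:
apply_moves(rows=[[14,-21.5,-2,0,0,-0.164],[17.5,-18.5,-2,0,0,-0.164],[20,-15.5,-2,0,0,-0.164],[22.5,-12,-2,0,0,-0.164],[24,-8.5,-2,0,0,-0.164]])

```text
time: 48.9
tool_pos: [473.7, -98.6, 196.2]
tcp_rot: [-179.8, -0.1, 90.3]
ft_force: [0.9, 0.4, 0.9]
finger_gap: 84.9
grip_force: 0.0
```

```bash
python3 - <<'E'
from h import *
s,p,d=snap('wrist','w9.png');c=cloud('wrist',s,d);print(np.round(s['tool_pos'],1),np.round(s['tcp_rot'],1),s['finger_gap'])
for k in ('reacher','reacher_grip'): print(k,[(round(r['confidence'],2),np.round(r['xyz'])) for r in models.place_of(k,'wrist')])
def reg(x0,x1,y0,y1,z0,z1,nm):
    q=c[(c[...,0]>x0)&(c[...,0]<x1)&(c[...,1]>y0)&(c[...,1]<y1)&(c[...,2]>z0)&(c[...,2]<z1)]
    b=cv2.minAreaRect(q[:,:2].astype(np.float32)); print(nm,len(q),np.round(b[0],1),np.round(b[1],1),round(b[2],1))
reg(435,466,-175,-75,38,56,'trigger');reg(470,510,-170,-60,42,58,'handle');reg(460,500,-50,50,25,40,'shaft')
E
python3 plan.py 476 -122 8.8 90 10
```

```text
[473.7 -98.6 196.2] [-1.798e+02 -1.000e-01  9.030e+01] 84.88077412574204
reacher [(0.75, array([ 481., -128.,   -1.]))]
reacher_grip [(0.91, array([ 479., -127.,   31.]))]
trigger 937 [ 455.8 -117.8] [85.4 14.8] 87.1
handle 3011 [ 489.1 -115.1] [ 36.4 109.8] 0.2
shaft 1919 [4.835e+02 3.000e-01] [13.9 99.5] 0.4
[[-2.3, 0.2, 18.8, 0.0, 0.0, 0.0], [-2.3, 0.2, 18.8, 0.0, 0.0, 0.0], [-2.3, 0.2, 18.8, 0.0, 0.0, 0.0], [-2.3, 0.2, 18.8, 0.0, 0.0, 0.0], [-2.3, 0.2, 18.8, 0.0, 0.0, 0.0]]
[[-2.3, 0.2, 18.8, 0.0, 0.0, 0.0], [-2.3, 0.2, 18.8, 0.0, 0.0, 0.0], [-2.3, 0.2, 18.8, 0.0, 0.0, 0.0], [-2.3, 0.2, 18.8, 0.0, 0.0, 0.0], [-2.3, 0.2, 18.8, 0.0, 0.0, 0.0]]
```

```bash
python3 - <<'E'
from h import *
s,p,d=snap('wrist','w9.png');c=cloud('wrist',s,d)
q=c[(c[...,0]>449)&(c[...,0]<462)&(c[...,1]>-190)&(c[...,1]<-60)&(c[...,2]>44)&(c[...,2]<53)]
print(len(q),np.percentile(q[:,0],[1,99]),np.percentile(q[:,1],[1,5,50,95,99]))
q=c[(c[...,0]>488)&(c[...,0]<505)&(c[...,1]>-190)&(c[...,1]<-40)&(c[...,2]>46)&(c[...,2]<54)]
print(len(q),np.percentile(q[:,0],[1,99]),np.percentile(q[:,1],[1,5,50,95,99]))
E
```

```text
851 [449.65966277 461.03080625] [-160.28738696 -156.98080556 -124.55556191  -94.78970863  -92.13189988]
1911 [488.22892321 504.80553027] [-185.80113104 -172.53083304 -123.47632453  -80.14573697  -76.79150119]
```

Request:
apply_moves(rows=[[-15,3,15,0,0,0],[-12.5,2,30,0,0,0],[0,0,30,0,0,0],[0,0,25,0,0,0],[0,0,20,0,0,0]])

```text
time: 49.72
tool_pos: [478.7, -128.6, 75.3]
tcp_rot: [-179.8, -0.0, 89.8]
ft_force: [0.2, 0.3, 0.5]
finger_gap: 85.0
grip_force: 0.0
```

Request:
apply_moves(rows=[[0,0,25,0,0,0],[0,0,22,0,0,0],[0,0,15,0,0,0],[0,0,5,0,0,0],[0,0,0,0,0,0]])

```text
time: 50.35
tool_pos: [480.0, -127.6, 11.1]
tcp_rot: [-180.0, -0.0, 90.0]
ft_force: [1.2, 0.8, 0.2]
finger_gap: 85.1
grip_force: 0.0
```

Request:
apply_moves(rows=[[0,0,0,0,0,0],[0,0,0,0,0,0],[0,0,0,0,0,0],[0,0,0,0,0,0],[0,0,0,0,0,0]], fingers=54, grip_force=30)

```text
time: 50.98
tool_pos: [482.0, -127.6, 13.0]
tcp_rot: [179.8, 0.1, 90.0]
ft_force: [2.0, 0.8, 6.3]
finger_gap: 54.2
grip_force: 16.8
```

Request:
apply_moves(rows=[[0,0,-5,0,0,0],[0,0,-10,0,0,0],[0,0,-20,0,0,0],[0,0,-20,0,0,0],[0,0,-5,0,0,0]])

```text
time: 51.6
tool_pos: [480.9, -127.5, 72.9]
tcp_rot: [179.9, 0.1, 90.0]
ft_force: [0.4, 0.7, -3.4]
finger_gap: 54.2
grip_force: 15.2
```

```bash
python3 look.py k | grep -v -e steel -e can; python3 plan.py 641 -176 70 94.8 5
```

```text
[ 480.9 -127.5   72.9] [1.799e+02 1.000e-01 9.000e+01] [ 0.4  0.7 -3.4] [ 0.02  0.03 -0.02] 54.2
pocket pred [483. 141.  73.]
top pocket [(0.65, array([484., 143.,  85.])), (0.37, array([ 568., -352.,   96.]))]
scene pocket [(0.74, array([483., 146.,  85.]))]
[[-9.8, 32.3, 0.0, 0.0, 0.0, -0.017], [-10.4, 32.1, 0.0, 0.0, 0.0, -0.017], [-10.9, 32.0, 0.1, 0.0, 0.0, -0.017], [-11.4, 31.8, 0.1, 0.0, 0.0, -0.017], [-12.0, 31.6, 0.1, 0.0, 0.0, -0.017]]
```

Request:
apply_moves(rows=[[0,0,-10,0,0,0],[0,10,-15,0,0,0],[-5,25,-5,0,0,-0.01],[-8,32,0,0,0,-0.018],[-11,32,0,0,0,-0.018]])

```text
time: 52.62
tool_pos: [581.8, -150.3, 103.1]
tcp_rot: [179.9, 0.0, 92.7]
ft_force: [0.1, -0.2, -2.9]
finger_gap: 53.7
grip_force: 15.3
```

Request:
apply_moves(rows=[[-12,30,0,0,0,-0.018],[-12,20,0,0,0,-0.018],[-5,8,0,0,0,0],[0,0,10,0,0,0],[0,0,15,0,0,0]])

```text
time: 53.25
tool_pos: [638.8, -175.3, 75.8]
tcp_rot: [180.0, -0.0, 94.7]
ft_force: [0.6, 0.4, -3.6]
finger_gap: 54.1
grip_force: 15.2
```

```bash
python3 plan.py 642 -178 22 94.7 5
```

```text
[[-0.6, 0.6, 10.8, 0.0, 0.0, 0.0], [-0.6, 0.6, 10.8, 0.0, 0.0, 0.0], [-0.6, 0.6, 10.8, 0.0, 0.0, 0.0], [-0.6, 0.6, 10.8, 0.0, 0.0, 0.0], [-0.6, 0.6, 10.8, 0.0, 0.0, 0.0]]
```

Request:
apply_moves(rows=[[-1,2,15,0,0,0],[-1,1,20,0,0,0],[0,0,14,0,0,0],[0,0,4,0,0,0],[0,0,0,0,0,0]])

```text
time: 53.88
tool_pos: [642.1, -177.3, 23.1]
tcp_rot: [-180.0, -0.0, 94.7]
ft_force: [-0.0, -0.1, -3.3]
finger_gap: 54.6
grip_force: 15.4
```

Request:
apply_moves(rows=[[0,0,3,0,0,0],[0,0,2,0,0,0],[0,0,2,0,0,0],[0,0,0,0,0,0],[0,0,0,0,0,0]])

```text
time: 54.5
tool_pos: [642.3, -177.3, 16.4]
tcp_rot: [180.0, 0.0, 94.7]
ft_force: [-0.2, -0.5, -4.0]
finger_gap: 54.2
grip_force: 15.1
```

Request:
apply_moves(rows=[[0,0,1.5,0,0,0],[0,0,1,0,0,0],[0,0,1,0,0,0],[0,0,0,0,0,0],[0,0,0,0,0,0]])

```text
time: 55.12
tool_pos: [642.7, -177.6, 15.3]
tcp_rot: [180.0, 0.0, 94.7]
ft_force: [-8.3, 2.3, 13.0]
finger_gap: 54.4
grip_force: 11.3
```

Request:
apply_moves(rows=[[0,0,-1.5,0,0,0],[0,0,0,0,0,0],[0,0,0,0,0,0],[0,0,0,0,0,0],[0,0,0,0,0,0]])

```text
time: 55.75
tool_pos: [642.7, -177.6, 15.4]
tcp_rot: [180.0, 0.0, 94.7]
ft_force: [-3.2, 1.3, 6.9]
finger_gap: 54.2
grip_force: 13.8
```

Request:
apply_moves(rows=[[0,0,0,0,0,0],[0,0,0,0,0,0],[0,0,0,0,0,0],[0,0,0,0,0,0],[0,0,0,0,0,0]], fingers=85)

```text
time: 56.38
tool_pos: [642.3, -177.3, 14.3]
tcp_rot: [180.0, -0.0, 94.7]
ft_force: [-0.9, -0.1, 0.4]
finger_gap: 84.9
grip_force: 0.0
```

Request:
apply_moves(rows=[[0,0,-15,0,0,0],[0,0,-35,0,0,0],[0,0,-45,0,0,0],[0,0,-45,0,0,0],[0,0,-45,0,0,0]])

```text
time: 57.0
tool_pos: [642.3, -177.4, 202.3]
tcp_rot: [179.9, 0.0, 94.7]
ft_force: [0.6, -0.3, -0.5]
finger_gap: 85.1
grip_force: 0.0
```

Request:
apply_moves(rows=[[0,-30,-10,0,0,0],[0,-50,0,0,0,0],[0,-50,0,0,0,0],[0,-50,0,0,0,0],[0,-30,0,0,0,0]])

```text
time: 57.62
tool_pos: [431.3, -194.7, 210.5]
tcp_rot: [179.9, 0.1, 94.7]
ft_force: [-0.4, -0.3, 0.0]
finger_gap: 85.1
grip_force: 0.0
```

```bash
python3 - <<'E'
from h import *
for n in ('top','scene'):
    s,p,d=snap(n,n+'_z.png');c=cloud(n,s,d)
    for k in ('can','reacher','tray_floor','push_plate','jaw_pocket','small_bottle','mat'): print(n,k,[(round(r['confidence'],2),np.round(r['xyz'])) for r in models.place_of(k,n)[:6]])
    for r in models.cut_out('reacher',n)[:1]:
        q=c[r['pixels']&(c[...,2]>8)&(c[...,2]<60)];b=cv2.minAreaRect(q[:,:2].astype(np.float32));print(b)
i=cv2.imread('pics/top_z.png');cv2.imwrite('pics/top_z2.png',cv2.resize(i,(800,600)))
E
```

```text
top can [(0.79, array([295., 396.,  -0.])), (0.76, array([542., 489.,   4.])), (0.75, array([ 727., -362.,   23.])), (0.47, array([ 642., -359.,   27.])), (0.47, array([451., 509.,   1.]))]
top reacher []
top tray_floor [(0.74, array([ 686., -361.,   27.]))]
top push_plate [(0.91, array([ 569., -349.,   97.])), (0.74, array([807.,  57.,   1.])), (0.74, array([ 469., -486.,   -4.]))]
top jaw_pocket [(0.85, array([622.,  92.,  29.])), (0.27, array([ 361., -517.,   -3.]))]
top small_bottle [(0.72, array([622.,  92.,  28.]))]
top mat [(0.55, array([635., -92.,  -2.]))]
((635.7389526367188, -64.30682373046875), (97.51716613769531, 386.5365295410156), 3.9882075786590576)
scene can [(0.79, array([ 728., -363.,   31.])), (0.72, array([540., 492.,  -3.])), (0.67, array([292., 398.,   3.])), (0.59, array([ 649., -360.,   27.]))]
scene reacher [(0.78, array([ 646., -174.,    2.]))]
scene tray_floor [(0.86, array([ 689., -365.,   28.]))]
scene push_plate [(0.8, array([ 572., -356.,   96.]))]
scene jaw_pocket [(0.57, array([626.,  97.,  31.]))]
scene small_bottle [(0.48, array([ 506., -235.,    1.])), (0.35, array([ 358., -165.,   -1.]))]
scene mat [(0.96, array([632., -90.,   2.])), (0.57, array([ 537., -349.,   -4.]))]
((642.5156860351562, -62.30842590332031), (98.51487731933594, 389.5856628417969), 5.590670108795166)
```

View pics/top_z2.png

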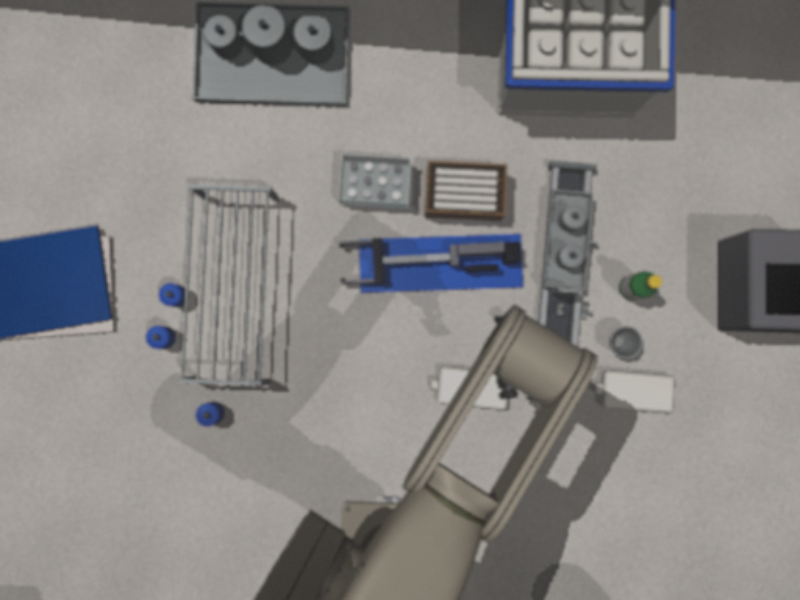

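Everything is in place: two cans stand in the tray at the second station (573,215 and 570,256), the reacher is on its mat as it started, and the bystanders haven't moved.

```bash
python3 -c "
from bench import job
print(job.hand_in())"
```

```text
the job is handed in; nothing more can be done
None
```

I handed the job in after about 58 s of the 210 s: both canisters stand upright in the tray, the carrier is latched at its second station, and the reacher lies back on its mat as it started (no verdict came back with the hand-in).

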